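# Weigh in the kumquat sample and rack the corers

### The job

Weigh in the fruit sample: with the empty, lidded dish on the balance press the orange tare key right down, then lift the lid off, tip the kumquats from the blue cup so that all of them end up in the dish, and put the lid back on the dish, left on the pan. Stand the empty cup upright in the red tray, and lay every corer level in the white notched rest, its steel tube across both rails with the tube's middle midway between them. Leave the oranges and the jar where they are.

Things in the scene. Friction and masses are not known exactly. Their poses are not given: they have to be found in the camera images.
- balance_pan (a point): centre of the pan's surface, 80 mm above the bench, z up, x away from the robot, of a white top-pan laboratory balance fixed on the bench: body 225 (x) x 170 (y) mm, reaching 155 mm to the front (-x) and 70 mm to the rear of this point; square steel pan 130 x 130 mm; in front of it a sloping display (top 72 mm above the bench) and a low key strip 46 mm above the bench
- tare (a joint): the tare key, the only orange key, 24 x 32 mm, at the front right of the key strip. 0 = up, 0.004 m = fully down; a spring holds it up with 1.4 N and needs about 4.2 N to be pushed fully down; pressing it down once tares the balance
- tare_top (a point): centre of the tare key's upper face, 54 mm above the bench when up; press straight down here
- dish: white porcelain sample dish, loose, standing empty and lidded on the balance pan: round, 116 mm outside diameter at the rim, 106 mm inside, 55 mm high, floor 5 mm thick; origin at the centre of its underside, z up; 0.30 kg
- lid: round steel lid, lying on the dish at the start, 0.12 kg: flange 122 mm dia, 5 mm thick; under it a boss 98 mm dia, 6 mm deep, that goes inside the dish. Origin at the centre of the flange's underside (55 mm above the dish's origin when seated on it, 6 mm above the bench when laid there), z up. Black upright knob, 20 mm dia, 7 to 35 mm above the origin: pinch it from above
- cup: blue plastic sample cup holding the kumquats, loose: round, outside diameter 67 mm at the foot and 69 mm at the rim, wall 2 mm, 90 mm high; origin at the centre of its underside, z up; about 0.06 kg empty
- cup_rim (a point): centre of the cup's mouth, 90 mm above its origin
- tray: red used-ware tray, fixed: open box 180 (x) x 170 (y) x 35 mm, walls and floor 4 mm; origin under its centre. Stands at the left or at the right of the balance
- rest: white notched rest for corers, fixed, on the other side of the balance from the tray: base 110 (x) x 210 (y) x 8 mm and two rails 12 mm thick, 55 mm high, at x = -45 and +45 mm, each with four 90-degree V notches 15 mm deep, open upwards, at y = -75, -25, 25, 75 mm. A corer lies along x in a notch pair, axis then 50 mm above the bench, handle at either end. Origin under the centre
- corer1: fruit corer: steel tube 14 mm diameter, 130 mm long, with a black 14 x 14 mm square handle 45 mm long at one end; origin on the axis at the middle of the steel tube, x towards the handle (tube -65 to +65 mm, handle +65 to +110 mm); 0.09 kg, centre of mass at x = +13 mm. Lies loose on the bench, axis 7 mm up. May be absent
- corer2: fruit corer: steel tube 14 mm diameter, 130 mm long, with a black 14 x 14 mm square handle 45 mm long at one end; origin on the axis at the middle of the steel tube, x towards the handle (tube -65 to +65 mm, handle +65 to +110 mm); 0.09 kg, centre of mass at x = +13 mm. Lies loose on the bench, axis 7 mm up. May be absent
- corer3: fruit corer: steel tube 14 mm diameter, 130 mm long, with a black 14 x 14 mm square handle 45 mm long at one end; origin on the axis at the middle of the steel tube, x towards the handle (tube -65 to +65 mm, handle +65 to +110 mm); 0.09 kg, centre of mass at x = +13 mm. Lies loose on the bench, axis 7 mm up
- fruit1: kumquat: small orange fruit, round, 19 mm diameter, 10 g, origin at its centre. In the cup at the start. May be absent
- fruit2: kumquat: small orange fruit, round, 19 mm diameter, 10 g, origin at its centre. In the cup at the start. May be absent
- fruit3: kumquat: small orange fruit, round, 19 mm diameter, 10 g, origin at its centre. In the cup at the start. May be absent
- fruit4: kumquat: small orange fruit, round, 19 mm diameter, 10 g, origin at its centre. In the cup at the start. May be absent
- fruit5: kumquat: small orange fruit, round, 19 mm diameter, 10 g, origin at its centre. In the cup at the start. May be absent
- fruit6: kumquat: small orange fruit, round, 19 mm diameter, 10 g, origin at its centre. In the cup at the start. May be absent
- fruit7: kumquat: small orange fruit, round, 19 mm diameter, 10 g, origin at its centre. In the cup at the start. May be absent
- orange1: an orange, 72 mm across, 67 mm high, bystander, loose on the bench behind the balance; origin under its centre
- orange2: an orange, 72 mm across, 67 mm high, bystander, loose on the bench behind the balance; origin under its centre
- jar: amber sample jar, 52 mm diameter, 85 mm high, bystander, loose on the bench behind the balance; origin under its centre
- spoons: black cup of white plastic spoons, 76 mm diameter, about 175 mm high, bystander, fixed on the bench behind the balance; origin under its centre
There are look-alikes about, which are no part of the job. Leave any pink look-alike of the corer3 alone.

How it is judged:
By the outcome, as a careful person would: the job done as asked, in the order asked, and still so for the second after the job is handed in, with the robot touching nothing.
Of fruit1, fruit2, fruit3, fruit4, fruit5, fruit6, fruit7 only 4 to 7 are there at a start; the rules pass over those that are not, and their reading is None.
Of corer1, corer2 only 1 to 2 are there at a start; the rules pass over those that are not, and their reading is None.
At some moment in a run one of corer3 may be knocked a few centimetres aside while the robot is not near it.
It also fails if it takes over 208 s, if anything falls off the work surface, if the arm or the gripper's body presses on something with over 40 N, if the wrist force passes 120 N, or if a joint passes its speed limit or range.

### The arm

A 7-joint arm with a two-finger parallel gripper is mounted at the origin on the work surface. World frame = base frame: x ahead of the robot, y to its left, z up, the work surface at z = 0. Lengths are in m, angles in rad, forces in N, time in s.
With the tool pointing down it reaches from about 0.425 to 0.975 m from the base axis. Payload 16.7 kg.
Tool frame: the origin (TCP) lies at the very end of the fingers, on their centre line; the grasp point (between the pads) lies 19 mm behind it; z points along the fingers, y is the line along which they close (so a half turn about z gives the same grasp; the last joint's range is limited). The gripper opens to 85 mm and grips with 20 to 120 N. Pads are 22 mm wide; open, the fingers measure 114 mm over their backs; the gripper's body (76 mm by 85 mm) begins 54 mm behind the grasp point. The pads swing forward as they close: fully open they stand 13 mm farther back than shut.
Start: joints at [1.05, 0.426, 0.074, 1.606, -0.034, 1.111, -0.067], TCP at [0.245, -0.629, 0.231] pointing down, gripper open.
Joint ranges: [-2.85, 2.85], [-0.5, 2.14], [-1.23, 1.37], [0.21, 2.46], [-1.02, 4.16], [0.16, 2.05], [-2.73, 2.73]. Speed limits (rad/s): [1.89, 1.89, 2.39, 2.39, 3.01, 3.01, 3.01].

### API

Orientations are given as a unit quaternion [w, x, y, z].
In Python, from workcell import * gives the robot as it stands.
- The arm moves only by the tool jog_arm, never from a script. Its argument "targets" is a list of rows, each an object with "gripper": the finger opening in m, from 0 to 0.0854; "travel": the shift along the tool's x, y, z in m, a list of three; "roll": the turn about the tool's z in rad. In form: [{"gripper": gripper, "travel": [tx, ty, tz], "roll": roll}, ...]. A call has 1 to 20 rows; each row is the pose to reach, as a shift and turn from the pose commanded when the call began, along the tool's axes at that moment; what a row does not reach only later rows make up. A row lasts 1/8 s, in which the tool goes at most 62.5 mm and 10.7 degrees, less where a joint would pass 70% of its speed; a pose out of reach is approached as far as the arm can. A call with a gripper value outside its range is refused whole. The fingers move at their own pace and stop on an object; "squeeze" is the grip in N (left out, the last holds). Time passes only in rows, so rows that repeat a pose let the fingers close. It gives the time, the measured TCP pose, the force, the opening and the grip force at its end, in the units of the state.
- state(): the state, without advancing time (a new reading comes with each control period).
- capture(name): name is "scene" or "top" or "wrist"; returns a dict with "img" (384x512x3 uint8, blue, green, red), "z_map" (384x512 float32, m along the optical axis (not along the pixel's ray), 0 where there is no reading), "vfov" (degrees; the focal length in pixels is half the picture's height over the tangent of half this angle, whatever the lens; pixels are square), "cx", "cy" (the principal point, pixels), "D" ([k1, k2, p1, p2, k3] as OpenCV has them; the pictures are not rectified), "T" (4x4, takes a point from camera to world coordinates); the wrist camera has in their place "tool_from_camera" (4x4, takes a point from camera to tool coordinates, whose origin is the TCP and whose axes are the flange's). Camera axes: x right, y down, z forward; pixel columns grow to the right and rows downward; lengths in m; the calibration is good to about 2 mm. A picture is of the moment at which its call begins: read the wrist's pose just before it.
- finish_job(): hands the job in; it is judged then, once.
Trained networks look in a picture, given as the dict that the camera call returned (one of the last four; its "shot" number tells which), for a name from the list of things; names that differ only in an ending like _2 or _b are one class to them, and where a whole thing is asked for, a point or a joint stands for the part that bears it (a point fixed in the world has none). Each returns a list of dicts, best first, with "confidence" (0 to 1); they miss things now and then, are a little off and sometimes report something else, mostly with a low value. They report only what shows in the picture. A call takes as long as a camera call. They do not tell look-alikes from the thing itself.
- search_frame(query, picture): "bbox" ([left, top, right, bottom] in pixels, round what is visible of it).
- masks_of(query, picture): "mask" (384x512 bool, what is visible of it) and "bbox" ([left, top, right, bottom] in pixels, round what is visible of it).
- landmark_of(query, picture): "xy" ([column, row] in pixels: a listed point, or the origin of a listed thing).
The state is a dict: "time": time; "joint_positions": joint angles; "qvel": joint speeds; "tau": joint torques, N m; "eef_pos": TCP position; "tool_rot": TCP orientation; "force": force on the tool from outside, world axes, zero at the start; "moment": the same for the moment, N m; "gripper_width": finger opening in m; "grasp_force": force on a finger pad.
Only numpy, scipy, OpenCV 4.12 (cv2) and the standard library are available. Lean on these libraries where they do the work, as an engineer would, in place of code of your own. Each camera call takes 0.05 s, during which the arm holds its last target. There are 200 camera calls.

## Working session

There is one attempt and no reset: what is moved stays moved. The work goes in short steps, Python scripts to look and compute and a tool call to move; the robot and the scene stay as the last step left them, time stands still between calls to the robot, and variables do not carry over. Pictures are saved under pics/ and viewed, at most 14 in all, crops included, and the job is handed in when it is done.

Besides the shell and the picture viewer there is one more tool, called after "Request:" as name(argument=value, ...), one argument or row to a line, values as JSON. jog_arm: Moves the arm, as the interface text tells. Its arguments: {"type":"object","properties":{"targets":{"type":"array","items":{"type":"object","properties":{"gripper":{"type":"number"},"travel":{"type":"array","items":{"type":"number"}},"roll":{"type":"number"}}}},"squeeze":{"type":"number"}},"required":["targets"]}

```bash
mkdir -p pics; ls
cat > h.py <<'E'
from workcell import *
import numpy as np, cv2
from scipy.spatial.transform import Rotation as R
def Tw(p,st):
    if 'T' in p: return np.array(p['T'])
    q=st['tool_rot']; M=np.eye(4); M[:3,:3]=R.from_quat([q[1],q[2],q[3],q[0]]).as_matrix(); M[:3,3]=st['eef_pos']
    return M@np.array(p['tool_from_camera'])
def cap(n):
    st=state(); p=capture(n); p['W']=Tw(p,st); return p
def K(p):
    f=p['img'].shape[0]/2/np.tan(np.radians(p['vfov'])/2); return np.array([[f,0,p['cx']],[0,f,p['cy']],[0,0,1]])
def ray(p,uv):
    u=cv2.undistortPoints(np.array(uv,float).reshape(-1,1,2),K(p),np.array(p['D'],float))[:,0]
    return np.c_[u,np.ones(len(u))]
def atz(p,uv,z):
    d=ray(p,uv)@p['W'][:3,:3].T; o=p['W'][:3,3]
    return o+d*((z-o[2])/d[:,2])[:,None]
def cloud(p,mask):
    v,u=np.nonzero(mask&(p['z_map']>0)); 
    c=ray(p,np.c_[u,v])*p['z_map'][v,u][:,None]
    return c@p['W'][:3,:3].T+p['W'][:3,3]
def proj(p,X):
    T=np.linalg.inv(p['W']); r,_=cv2.Rodrigues(T[:3,:3])
    return cv2.projectPoints(np.array(X,float).reshape(-1,1,3),r,T[:3,3],K(p),np.array(p['D'],float))[0][:,0]
E
python3 - <<'E'
from h import *
np.set_printoptions(precision=3,suppress=True)
print(state())
ps={}
for n in('scene','top'):
    p=cap(n); cv2.imwrite(f'pics/{n}0.png',p['img']); print(n,p['W'],p['vfov'])
    for q in['balance_pan','tare_top','dish','lid','cup','cup_rim','tray','rest','corer1','fruit1','orange1','jar','spoons']:
        print(q,[(np.round(d['xy']),round(d['confidence'],2)) for d in landmark_of(q,p)][:6])
E
```

```text
pics
{'time': 0.0, 'joint_positions': array([ 1.051,  0.427,  0.074,  1.607, -0.034,  1.111, -0.067]), 'qvel': array([ 0.001,  0.   , -0.001,  0.   ,  0.   ,  0.002, -0.001]), 'tau': array([  0.   , -94.982,   3.761, -46.351,   0.019,   0.01 ,   0.   ]), 'eef_pos': array([ 0.244, -0.629,  0.231]), 'tool_rot': array([-0.001,  0.983,  0.184, -0.   ]), 'force': array([ 0.356, -0.02 ,  0.393]), 'moment': array([-0.014, -0.012,  0.019]), 'grasp_force': 0.0, 'gripper_width': 0.08553907737605726}
scene [[-0.693  0.482 -0.537  1.168]
 [ 0.721  0.478 -0.502  0.596]
 [ 0.015 -0.735 -0.678  0.868]
 [ 0.     0.     0.     1.   ]] 53.35642385045556
balance_pan [(array([214., 206.]), 0.61)]
tare_top [(array([234., 186.]), 0.47)]
dish [(array([217., 210.]), 0.84)]
lid [(array([216., 195.]), 0.97), (array([217., 210.]), 0.28)]
cup [(array([338., 238.]), 0.65)]
cup_rim [(array([343., 218.]), 0.96)]
tray [(array([309., 276.]), 0.97), (array([204., 157.]), 0.15)]
rest [(array([179., 176.]), 0.87)]
corer1 [(array([387., 248.]), 0.87), (array([202., 157.]), 0.75), (array([362., 210.]), 0.67), (array([275
[... 490 characters left out ...]
, (array([158., 233.]), 0.29)]
cup [(array([161., 229.]), 0.94), (array([157., 176.]), 0.64)]
cup_rim [(array([154., 229.]), 0.88), (array([152., 234.]), 0.47)]
tray [(array([156., 175.]), 0.74), (array([152., 225.]), 0.7)]
rest [(array([355., 182.]), 0.84)]
corer1 [(array([255., 246.]), 0.9), (array([112., 253.]), 0.82), (array([354., 225.]), 0.66)]
fruit1 [(array([256., 245.]), 0.72), (array([162., 224.]), 0.61), (array([152., 224.]), 0.6), (array([163., 238.]), 0.55), (array([164., 223.]), 0.54), (array([158., 238.]), 0.42)]
orange1 [(array([278., 109.]), 0.94), (array([232., 111.]), 0.81)]
jar [(array([201., 118.]), 0.85)]
spoons [(array([315., 126.]), 0.56), (array([154., 225.]), 0.53)]
```

View pics/scene0.png

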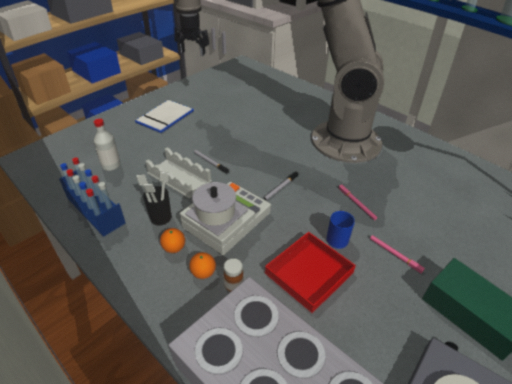

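View pics/top0.png

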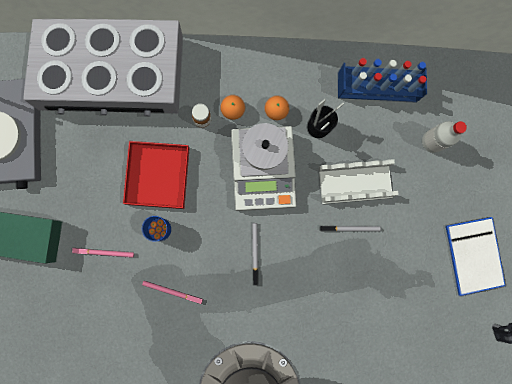

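The pictures show two grey corers with black handles, at top (255,253) and (351,229); the two pink ones at (104,253) and (174,293) are look-alikes. The balance and lidded dish are at (264,150), the tare key at (285,200), the cup at (156,229), the tray at (157,176) and the rest at (357,181).

Run:
```python
from h import *
np.set_printoptions(precision=4,suppress=True)
p=cap('top'); img=p['img'].astype(int)
C=cloud(p,np.ones(p['z_map'].shape,bool)); v,u=np.nonzero(p['z_map']>0)
def sel(u0,u1,v0,v1,extra): 
    m=(u>=u0)&(u<u1)&(v>=v0)&(v<v1); return m&extra
px=img[v,u]; b,g,r=px.T
z=C[:,2]
bench=sel(190,230,250,280,z>-1); print('bench z',np.median(z[bench]))
def rep(n,m): 
    X=C[m]; print(n,m.sum(),'med',np.median(X,0),'min',np.percentile(X,1,axis=0),'max',np.percentile(X,99,axis=0))
def rect(n,m):
    X=C[m]; print(n,m.sum(),cv2.minAreaRect((X[:,:2]*1000).astype(np.float32)),np.median(z[m]))
rect('lid',sel(235,300,115,175,(z>.13)&(z<.145)))
rep('knob',sel(235,300,115,175,(z>.16)))
rect('balance',sel(225,305,115,215,(z>.03)))
rect('pan',sel(225,305,115,215,(z>.07)&(z<.09)))
rect('tare',sel(270,300,190,210,(r>180)&(b<110)))
rect('tray',sel(115,200,135,215,(r>120)&(g<60)&(z>.025)))
rect('rest',sel(310,405,155,210,(z>.035)))
rect('restall',sel(310,405,155,210,(z>.004)))
rect('cup',sel(135,180,210,245,(z>.08)))
rep('cupfruit',sel(135,180,210,245,(r>150)&(g<170)&(b<100)))
for n,bx in(('cA',(240,270,215,292)),('cB',(312,392,218,240)),('pA',(65,142,242,262)),('pB',(136,212,275,310))):
    m=sel(*bx,(z>.006)&(z<.03)); rect(n,m)
    d=m&(r<60)&(g<60)&(b<60); rep(' handle',d)
for n,bx in(('o1',(215,250,90,125)),('o2',(260,295,90,125)),('jar',(188,215,100,130)),('spoons',(300,345,98,140))): rep(n,sel(*bx,z>.03))
q=cap('scene')
for n in ['lid','cup_rim','tare_top','balance_pan']:
    uv=landmark_of(n,q)[0]['xy']; print('scene',n,atz(q,[uv],{'lid':.135,'cup_rim':.09,'tare_top':.054,'balance_pan':.08}[n]))
    l=landmark_of(n,p)
    if l: print('top',n,atz(p,[l[0]['xy']],{'lid':.135,'cup_rim':.09,'tare_top':.054,'balance_pan':.08}[n]))
cv2.imwrite('pics/crop.png',cv2.resize(p['img'][190:300,60:400],None,fx=2.3,fy=2.3))
```

```text
bench z -0.00045433072384248874
lid 1569 ((679.900390625, -16.612319946289062), (120.813232421875, 120.30184173583984), 15.252280235290527) 0.1400635263576242
knob 52 med [ 0.6783 -0.0164  0.1691] min [ 0.6706 -0.0255  0.1614] max [ 0.6882 -0.0075  0.174 ]
balance 5178 ((656.9942016601562, -10.662620544433594), (273.46014404296875, 185.6271209716797), 4.958325386047363) 0.07326296293150603
pan 1356 ((664.6961059570312, -17.190414428710938), (162.38638305664062, 168.93060302734375), 5.006363868713379) 0.07546929552417714
tare 98 ((548.6030883789062, -79.65837860107422), (23.801870346069336, 31.025299072265625), 1.1065531969070435) 0.05406808732712243
tray 256 ((608.9762573242188, 284.38006591796875), (169.8846893310547, 178.3478546142578), 87.73180389404297) 0.03453816169474844
rest 713 ((609.3804931640625, -291.449462890625), (103.51022338867188, 214.09654235839844), 6.736348628997803) 0.05100126766280311
restall 2758 ((609.7451171875, -298.557861328125), (159.49313354492188, 283.2276611328125), 1.5860843658447266) 0.009363241986289017
cup 84 ((455.368896484375, 271.1112365722656), (67.27455139160156, 68.08727264404297), 44.22012710571289) 0.08853112506018113
cupfruit 18 med [0.4634 0.2839 0.0214] min [0.4402 0.2532 0.0155] max [0.4741 0.2942 0.0264]
cA 332 ((400.9827575683594, -5.441612243652344), (206.52203369140625, 77.20777130126953), 1.6263630390167236) 0.012089857916778635
 handle 74 med [ 0.3291 -0.0055  0.0135] min [ 0.3092 -0.0116  0.0075] max [0.3494 0.0006 0.0192]
cB 296 ((476.3334655761719, -274.87176513671875), (212.9913787841797, 51.87112808227539), 87.0859146118164) 0.012716655024950896
 handle 77 med [ 0.4725 -0.2083  0.0134] min [ 0.4663 -0.2312  0.0085] max [ 0.4786 -0.1869  0.0203]
pA 328 ((387.7281494140625, 435.34686279296875), (51.30735778808594, 203.4613037109375), 0.01805228926241398) 0.012709307928333358
  return _methods._mean(a, axis=axis, dtype=dtype,
  ret = um.true_divide(
Traceback (most recent call last):
IndexError: index -1 is out of bounds for axis 0 with size 0
```

```bash
cat >> h.py <<'E'
def corers(p,lo=.005,hi=.03,boxes=None):
    # elongated grey/black/pink blobs lying on the bench -> line fit
    out=[]
    for d in masks_of('corer1',p):
        X=cloud(p,d['mask']); X=X[(X[:,2]>lo)&(X[:,2]<hi)]
        if len(X)<40: continue
        m=np.median(X[:,:2],0); a=np.linalg.svd(X[:,:2]-m)[2][0]; t=(X[:,:2]-m)@a
        e=np.percentile(t,[1,99]); out.append((d['confidence'],d['bbox'],m+a*e.mean(),a,e[1]-e[0]))
    return out
E
python3 - <<'E'
from h import *
np.set_printoptions(precision=4,suppress=True)
p=cap('top'); img=p['img'].astype(int)
cv2.imwrite('pics/crop.png',cv2.resize(p['img'][140:300,210:400],None,fx=3.5,fy=3.5))
for c in corers(p): print(c)
C=cloud(p,np.ones(p['z_map'].shape,bool)); v,u=np.nonzero(p['z_map']>0); z=C[:,2]
m=(u>310)&(u<405)&(v>150)&(v<210)&(z>.045)&(z<.062); X=C[m]
for n,s in(('far',X[:,0]>.61),('near',X[:,0]<.61)):
    Y=X[s]; print(n,len(Y),np.polyfit(Y[:,1],Y[:,0],1),Y[:,:2].mean(0),np.percentile(Y,[1,99],axis=0))
q=cap('scene'); 
for c in corers(q): print('scene',c)
for n,zz in(('lid',.135),('cup_rim',.09),('tare_top',.054)):
    for pp in(p,q): print(n,atz(pp,[landmark_of(n,pp)[0]['xy']],zz))
m=masks_of('lid',q)[0]['mask']; X=cloud(q,m); X=X[(X[:,2]>.132)&(X[:,2]<.146)]; print('lid scene',cv2.minAreaRect((X[:,:2]*1000).astype(np.float32)))
E
```

```text
(0.75, [141.9, 278.5, 204.2, 303.6], array([0.2808, 0.2264]), array([0.2661, 0.964 ]), np.float64(0.16936003739153258))
(0.74, [253.1, 218.4, 260.2, 285.3], array([ 0.3962, -0.0037]), array([-0.9995, -0.0315]), np.float64(0.16885847336818882))
(0.73, [319.3, 225.5, 378.5, 231.6], array([ 0.4731, -0.2725]), array([ 0.0051, -1.    ]), np.float64(0.16611320611585362))
(0.62, [70.7, 249.7, 134.6, 257.6], array([0.3846, 0.4285]), array([-0.0268, -0.9996]), np.float64(0.17167890405645286))
far 274 [-0.1204  0.6194] [ 0.6537 -0.2852] [[ 0.6372 -0.3896  0.0452]
 [ 0.6711 -0.182   0.0604]]
near 261 [-0.113   0.5305] [ 0.5642 -0.2975] [[ 0.5489 -0.4     0.0456]
 [ 0.5804 -0.1921  0.0594]]
scene (0.8, [367.1, 237.3, 424.3, 272.4], array([0.3862, 0.4314]), array([0.0287, 0.9996]), np.float64(0.16740507169723623))
scene (0.67, [262.5, 172.2, 298.5, 199.6], array([ 0.3965, -0.0019]), array([0.9987, 0.0511]), np.float64(0.17266562620960604))
scene (0.65, [194.6, 149.4, 226.6, 173.8], array([ 0.4784, -0.2689]), array([-0.0039,  1.    ]), np.float64(0.1583915300850628))
scene (0.64, [341.4, 186.9, 376.7, 221.0], array([0.2839, 0.2289]), array([0.2804, 0.9599]), np.float64(0.1674625588135923))
lid [[ 0.6788 -0.0177  0.135 ]]
lid [[ 0.6716 -0.0204  0.135 ]]
cup_rim [[0.4666 0.2702 0.09  ]]
cup_rim [[0.4546 0.2725 0.09  ]]
tare_top [[ 0.5397 -0.0766  0.054 ]]Traceback (most recent call last):
  File "<stdin>", line 13, in <module>
IndexError: list index out of range
```

View pics/crop.png

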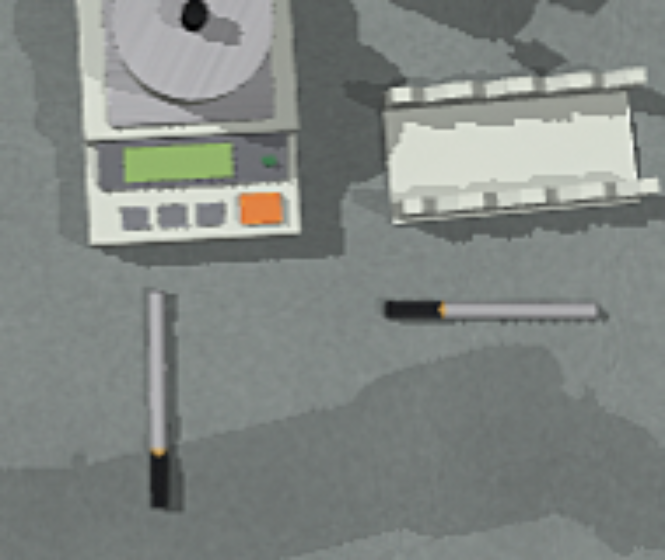

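Rest, corers, lid and tare key agree between views, and the crop confirms the corers are silver with black handles and the orange key is at the front right. I'm going to the tare key first.

Request:
jog_arm(
  targets=[
    {"gripper":0,"travel":[0.08,-0.067,0.02],"roll":0.18},
    {"gripper":0,"travel":[0.482,-0.402,0.11],"roll":0.37},
    {"gripper":0,"travel":[0.482,-0.402,0.11],"roll":0.37},
    {"gripper":0,"travel":[0.482,-0.402,0.11],"roll":0.37},
    {"gripper":0,"travel":[0.482,-0.402,0.11],"roll":0.37},
    {"gripper":0,"travel":[0.482,-0.402,0.11],"roll":0.37},
    {"gripper":0,"travel":[0.482,-0.402,0.11],"roll":0.37},
    {"gripper":0,"travel":[0.482,-0.402,0.11],"roll":0.37},
    {"gripper":0,"travel":[0.482,-0.402,0.11],"roll":0.37},
    {"gripper":0,"travel":[0.482,-0.402,0.11],"roll":0.37},
    {"gripper":0,"travel":[0.482,-0.402,0.11],"roll":0.37},
    {"gripper":0,"travel":[0.482,-0.402,0.11],"roll":0.37},
    {"gripper":0,"travel":[0.482,-0.402,0.11],"roll":0.37},
    {"gripper":0,"travel":[0.482,-0.402,0.11],"roll":0.37},
  ],
  squeeze=40,
)

```text
time: 3.7
eef_pos: [0.5478, -0.0814, 0.1217]
tool_rot: [0.0, 1.0, -0.001, 0.0]
force: [0.9, 0.2, -0.2]
gripper_width: -0.0002
grasp_force: 0.0
```

Request:
jog_arm(
  targets=[
    {"gripper":0,"travel":[0.001,-0.002,0.055],"roll":0},
    {"gripper":0,"travel":[0.001,-0.002,0.063],"roll":0},
    {"gripper":0,"travel":[0.001,-0.002,0.068],"roll":0},
    {"gripper":0,"travel":[0.001,-0.002,0.07],"roll":0},
    {"gripper":0,"travel":[0.001,-0.002,0.072],"roll":0},
    {"gripper":0,"travel":[0.001,-0.002,0.0735],"roll":0},
    {"gripper":0,"travel":[0.001,-0.002,0.0735],"roll":0},
    {"gripper":0,"travel":[0.001,-0.002,0.0735],"roll":0},
  ],
)

```text
time: 4.7
eef_pos: [0.5498, -0.0782, 0.0497]
tool_rot: [0.0, 1.0, 0.0, 0.001]
force: [-8.2, -0.8, 26.7]
gripper_width: -0.0
grasp_force: 13.0
```

Request:
jog_arm(
  targets=[
    {"gripper":0,"travel":[0,0,-0.05],"roll":0},
    {"gripper":0,"travel":[0,0,-0.11],"roll":0},
    {"gripper":0.04,"travel":[0.02,-0.01,-0.15],"roll":0},
    {"gripper":0.04,"travel":[0.07,-0.034,-0.15],"roll":0},
    {"gripper":0.04,"travel":[0.115,-0.056,-0.15],"roll":0},
    {"gripper":0.04,"travel":[0.13,-0.063,-0.15],"roll":0},
    {"gripper":0.04,"travel":[0.13,-0.063,-0.15],"roll":0},
    {"gripper":0.04,"travel":[0.13,-0.063,-0.15],"roll":0},
  ],
)

```text
time: 5.7
eef_pos: [0.6782, -0.0156, 0.198]
tool_rot: [0.0, 1.0, -0.0, -0.0]
force: [0.1, -1.3, 0.4]
gripper_width: 0.04
grasp_force: 0.0
```

Run:
```python
from h import *
np.set_printoptions(precision=4,suppress=True)
s=state(); print(s['eef_pos'],s['force'],s['time'])
p=cap('wrist'); cv2.imwrite('pics/w1.png',p['img'])
X=cloud(p,np.ones(p['z_map'].shape,bool)); k=X[(X[:,2]>.16)&(X[:,2]<.175)&(np.hypot(X[:,0]-.679,X[:,1]+.016)<.03)]
print(len(k),k.mean(0) if len(k) else 0)
f=X[(X[:,2]>.137)&(X[:,2]<.144)&(np.hypot(X[:,0]-.679,X[:,1]+.016)<.09)]; print(len(f),cv2.minEnclosingCircle((f[:,:2]*1000).astype(np.float32)) if len(f) else 0)
```

```text
[ 0.6782 -0.0156  0.198 ] [ 0.0875 -1.2542  0.428 ] 5.7
663 [ 0.6798 -0.0163  0.1681]
14831 ((677.77294921875, -16.12925148010254), 61.18693923950195)
```

Request:
jog_arm(
  targets=[
    {"gripper":0.04,"travel":[0.001,0,0.03],"roll":0},
    {"gripper":0.04,"travel":[0.001,0,0.052],"roll":0},
    {"gripper":0.04,"travel":[0.001,0,0.052],"roll":0},
    {"gripper":0.0,"travel":[0.001,0,0.052],"roll":0},
    {"gripper":0.0,"travel":[0.001,0,0.052],"roll":0},
    {"gripper":0.0,"travel":[0.001,0,0.052],"roll":0},
    {"gripper":0.0,"travel":[0.001,0,0.052],"roll":0},
    {"gripper":0.0,"travel":[0.001,0,0.03],"roll":0},
    {"gripper":0.0,"travel":[0.001,0,-0.01],"roll":0},
    {"gripper":0.0,"travel":[0.001,0,-0.05],"roll":0},
    {"gripper":0.0,"travel":[0.001,0,-0.05],"roll":0},
  ],
  squeeze=60,
)

```text
time: 7.12
eef_pos: [0.6817, -0.0146, 0.2522]
tool_rot: [-0.0, 1.0, 0.0, 0.003]
force: [0.3, -0.3, -1.8]
gripper_width: 0.0179
grasp_force: 58.6
```

Request:
jog_arm(
  targets=[
    {"gripper":0.0,"travel":[-0.04,-0.023,0],"roll":0},
    {"gripper":0.0,"travel":[-0.09,-0.051,0],"roll":0},
    {"gripper":0.0,"travel":[-0.14,-0.08,0],"roll":0},
    {"gripper":0.0,"travel":[-0.19,-0.108,0.04],"roll":0},
    {"gripper":0.0,"travel":[-0.225,-0.128,0.09],"roll":0},
    {"gripper":0.0,"travel":[-0.239,-0.136,0.14],"roll":0},
    {"gripper":0.0,"travel":[-0.239,-0.136,0.185],"roll":0},
    {"gripper":0.0,"travel":[-0.239,-0.136,0.215],"roll":0},
    {"gripper":0.0,"travel":[-0.239,-0.136,0.226],"roll":0},
    {"gripper":0.0,"travel":[-0.239,-0.136,0.23],"roll":0},
    {"gripper":0.0,"travel":[-0.239,-0.136,0.231],"roll":0},
  ],
)

```text
time: 8.5
eef_pos: [0.4409, 0.1211, 0.0181]
tool_rot: [0.0, 1.0, 0.0, 0.0]
force: [-12.6, -2.3, 32.5]
gripper_width: 0.0183
grasp_force: 61.9
```

Request:
jog_arm(
  targets=[
    {"gripper":0.05,"travel":[0,0,0],"roll":0},
    {"gripper":0.05,"travel":[0,0,0],"roll":0},
    {"gripper":0.085,"travel":[0,0,-0.05],"roll":0},
    {"gripper":0.085,"travel":[0,0,-0.1],"roll":0},
    {"gripper":0.085,"travel":[0,-0.03,-0.15],"roll":0},
    {"gripper":0.085,"travel":[0.005,-0.08,-0.17],"roll":0},
    {"gripper":0.085,"travel":[0.01,-0.13,-0.17],"roll":0},
    {"gripper":0.085,"travel":[0.015,-0.151,-0.17],"roll":0},
    {"gripper":0.085,"travel":[0.015,-0.151,-0.17],"roll":0},
    {"gripper":0.085,"travel":[0.015,-0.151,-0.17],"roll":0},
  ],
)

```text
time: 9.75
eef_pos: [0.4559, 0.2709, 0.1866]
tool_rot: [0.0, 1.0, -0.0, -0.0]
force: [0.1, -0.6, 0.9]
gripper_width: 0.0851
grasp_force: 0.0
```

Run:
```python
from h import *
np.set_printoptions(precision=4,suppress=True)
s=state(); print(s['eef_pos'],s['force'],s['time'])
p=cap('wrist'); cv2.imwrite('pics/w2.png',p['img'])
X=cloud(p,np.ones(p['z_map'].shape,bool)); f=X[(X[:,2]>.08)&(X[:,2]<.097)&(np.hypot(X[:,0]-.455,X[:,1]-.271)<.06)]
print(len(f),cv2.minEnclosingCircle((f[:,:2]*1000).astype(np.float32)) if len(f) else 0)
f=X[(X[:,2]>.03)&(X[:,2]<.038)&(X[:,0]>.48)&(X[:,0]<.54)]; print(len(f),f.mean(0) if len(f) else 0, np.percentile(f,[1,50,99],axis=0) if len(f) else 0)
q=cap('top'); X=cloud(q,np.ones(q['z_map'].shape,bool)); f=X[(X[:,2]>.028)&(X[:,2]<.04)&(X[:,0]<.545)&(X[:,0]>.49)&(X[:,1]>.2)&(X[:,1]<.36)]; print(len(f),np.polyfit(f[:,1],f[:,0],1),np.percentile(f,[1,50,99],axis=0))
```

```text
[0.4559 0.2709 0.1866] [ 0.0894 -0.6224  0.8691] 9.75
819 ((453.5325927734375, 270.4167175292969), 34.64459228515625)
954 [0.5211 0.2504 0.0337] [[0.4841 0.0548 0.0303]
 [0.5208 0.2666 0.0337]
 [0.5391 0.3713 0.0377]]
72 [-0.0642  0.5385] [[0.5176 0.2024 0.0291]
 [0.521  0.2401 0.0346]
 [0.5419 0.3073 0.0388]]
```

View pics/w2.png

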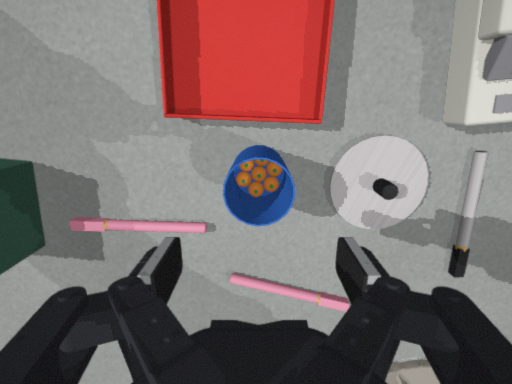

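Request:
jog_arm(
  targets=[
    {"gripper":0.085,"travel":[-0.001,0,0.05],"roll":0},
    {"gripper":0.085,"travel":[-0.001,0,0.1],"roll":0},
    {"gripper":0.085,"travel":[-0.001,0,0.135],"roll":0},
    {"gripper":0.085,"travel":[-0.001,0,0.149],"roll":0},
    {"gripper":0.085,"travel":[-0.001,0,0.149],"roll":0},
    {"gripper":0.06,"travel":[-0.001,0,0.149],"roll":0},
    {"gripper":0.06,"travel":[-0.001,0,0.149],"roll":0},
    {"gripper":0.06,"travel":[-0.001,0,0.149],"roll":0},
    {"gripper":0.06,"travel":[-0.001,0,0.149],"roll":0},
    {"gripper":0.06,"travel":[-0.001,0,0.142],"roll":0},
    {"gripper":0.06,"travel":[-0.001,0,0.135],"roll":0},
    {"gripper":0.06,"travel":[-0.001,0,0.135],"roll":0},
  ],
  squeeze=20,
)

```text
time: 11.35
eef_pos: [0.4553, 0.2724, 0.0528]
tool_rot: [-0.0, 1.0, 0.0, 0.001]
force: [0.9, 0.1, -1.6]
gripper_width: 0.0682
grasp_force: 23.0
```

Request:
jog_arm(
  targets=[
    {"gripper":0.06,"travel":[0.015,0,0],"roll":0},
    {"gripper":0.06,"travel":[0.025,0,0],"roll":0},
    {"gripper":0.06,"travel":[0.0295,0,0],"roll":0},
    {"gripper":0.06,"travel":[0.034,0,-0.003],"roll":0},
    {"gripper":0.06,"travel":[0.0378,0,-0.0053],"roll":0},
    {"gripper":0.06,"travel":[0.0425,0,-0.0075],"roll":0},
    {"gripper":0.06,"travel":[0.047,0,-0.0091],"roll":0},
    {"gripper":0.06,"travel":[0.052,0,-0.0103],"roll":0},
    {"gripper":0.06,"travel":[0.0566,0,-0.0112],"roll":0},
    {"gripper":0.06,"travel":[0.0566,0,-0.0112],"roll":0},
  ],
)

```text
time: 12.6
eef_pos: [0.512, 0.2724, 0.0633]
tool_rot: [-0.0, 1.0, 0.0, 0.0]
force: [-2.1, 1.9, 1.1]
gripper_width: 0.067
grasp_force: 22.6
```

Run:
```python
from h import *
p=cap('scene'); s=state(); print(s['eef_pos'],s['force'])
cv2.imwrite('pics/s1.png',cv2.resize(p['img'][150:290,240:430],None,fx=3.5,fy=3.5))
```

```text
[0.51191234 0.27237293 0.06326011] [-1.68356671  1.64230203  0.45595714]
```

View pics/s1.png

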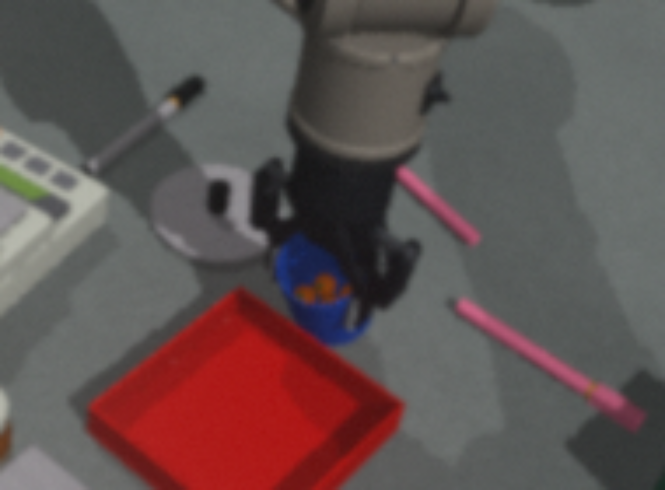

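The cup, at crop (320,290), is tilting towards +x about the pads as planned, with the kumquats still inside. I'm continuing to about 80°.

Request:
jog_arm(
  targets=[
    {"gripper":0.06,"travel":[0.005,0,-0.0003],"roll":0},
    {"gripper":0.06,"travel":[0.0099,0,-0.0004],"roll":0},
    {"gripper":0.06,"travel":[0.0148,0,0.0001],"roll":0},
    {"gripper":0.06,"travel":[0.0197,0,0.0009],"roll":0},
    {"gripper":0.06,"travel":[0.0245,0,0.0022],"roll":0},
    {"gripper":0.06,"travel":[0.0291,0,0.0038],"roll":0},
    {"gripper":0.06,"travel":[0.0336,0,0.006],"roll":0},
    {"gripper":0.06,"travel":[0.0379,0,0.0084],"roll":0},
    {"gripper":0.06,"travel":[0.042,0,0.0113],"roll":0},
    {"gripper":0.06,"travel":[0.044,0,0.013],"roll":0},
    {"gripper":0.06,"travel":[0.044,0,0.013],"roll":0},
  ],
)

```text
time: 14.02
eef_pos: [0.557, 0.2727, 0.051]
tool_rot: [-0.001, 1.0, 0.0, 0.001]
force: [-0.7, 2.4, 11.1]
gripper_width: 0.0668
grasp_force: 21.2
```

Run:
```python
from h import *
p=cap('scene'); s=state(); print(s['eef_pos'],s['force'])
w=cap('wrist')
cv2.imwrite('pics/s2.png',np.hstack([cv2.resize(p['img'][180:290,260:400],(420,330)),cv2.resize(w['img'],(380,285)).repeat(1,0)[:330] if 0 else cv2.copyMakeBorder(cv2.resize(w['img'],(380,285)),0,45,0,0,0)]))
X=cloud(p,masks_of('cup',p)[0]['mask']); 
X=X[(X[:,2]>.02)&(X[:,2]<.2)]; m=np.median(X,0); print(len(X),m,np.percentile(X,[2,98],axis=0))
```

```text
[0.55696767 0.27267269 0.05096522] [-1.63626848  1.76276919 10.90066797]
289 [0.54691876 0.25621529 0.06070215] [[0.48211741 0.23989726 0.03585019]
 [0.57762744 0.28914694 0.12295751]]
```

View pics/s2.png

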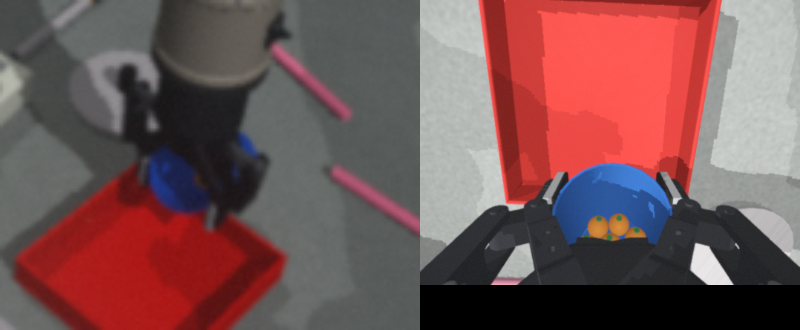

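```bash
cat >> h.py <<'E'
from scipy.optimize import least_squares
def tilt(w,st,n=1):
    hsv=cv2.cvtColor(w['img'],cv2.COLOR_BGR2HSV); m=(hsv[...,0]>95)&(hsv[...,0]<125)&(hsv[...,1]>120)
    X=cloud(w,m); e=np.array(st['eef_pos']); X=X[np.linalg.norm(X-e,axis=1)<.12]-e
    best=None
    for t0 in(.8,1.3,1.8):
        f=lambda v:np.hypot(X[:,1]-v[1], (X[:,0])*np.cos(v[0])-(X[:,2]-v[2])*np.sin(v[0]))-.0328
        r=least_squares(f,[t0,0,.028],loss='soft_l1',f_scale=.001)
        if best is None or r.cost<best.cost: best=r
    ax=np.array([np.sin(best.x[0]),np.cos(best.x[0])]); al=X[:,0]*ax[0]+(X[:,2]-best.x[2])*ax[1]
    return len(X),np.degrees(best.x[0]),best.x[1:],'rim a',np.percentile(al,[1,99]),best.cost
E
python3 - <<'E'
from h import *
s=state(); w=cap('wrist'); print(s['eef_pos'],tilt(w,s))
E
```

```text
[0.55693731 0.27265102 0.05099136] (11223, np.float64(61.24140626971358), array([-0.00037752,  0.04478777]), 'rim a', array([-0.07986432,  0.00505084]), np.float64(0.0021682537166162917))
```

Run:
```python
from h import *
np.set_printoptions(precision=4,suppress=True)
s=state(); w=cap('wrist'); cv2.imwrite('pics/w3.png',cv2.resize(w['img'][200:,100:400],None,fx=2.6,fy=2.6))
T=np.array(w['tool_from_camera']); print(T)
# finger geometry in tool frame (z negative = behind TCP)
X=cloud(w,np.ones(w['z_map'].shape,bool)); e=np.array(s['eef_pos']); 
d=X-e; hsv=cv2.cvtColor(w['img'],cv2.COLOR_BGR2HSV); v,u=np.nonzero(w['z_map']>0)
dark=(hsv[v,u,2]<60)
g=(np.abs(d[:,0])<.03)&(np.abs(d[:,1])<.07)&(d[:,2]>-.01)&(d[:,2]<.13)
for zb in np.arange(0,.12,.01):
    k=g&(d[:,2]>=zb)&(d[:,2]<zb+.01)&(np.abs(d[:,1])>.033); 
    if k.sum(): print(round(zb,3),k.sum(),'x',np.percentile(d[k,0],[1,99]),'|y|',np.percentile(np.abs(d[k,1]),[1,99]))
```

```text
[[-0.     -0.955  -0.2965  0.0754]
 [ 1.     -0.      0.0001  0.0004]
 [-0.0001 -0.2965  0.955  -0.1416]
 [ 0.      0.      0.      1.    ]]
0.0 43 x [0.0017 0.0101] |y| [0.033  0.0389]
0.01 421 x [0.0037 0.0111] |y| [0.033  0.0468]
0.02 538 x [0.0056 0.011 ] |y| [0.0331 0.0472]
0.03 587 x [0.0059 0.0111] |y| [0.0331 0.0473]
0.04 860 x [0.0023 0.0129] |y| [0.0331 0.0552]
0.05 4072 x [-0.0109  0.0132] |y| [0.0335 0.0645]
0.06 5407 x [-0.0121  0.0123] |y| [0.0347 0.0655]
0.07 4412 x [-0.0121  0.0165] |y| [0.0333 0.0664]
0.08 5018 x [-0.005   0.0125] |y| [0.0535 0.0671]
0.09 1556 x [0.0079 0.0126] |y| [0.0514 0.0654]
```

View pics/w3.png

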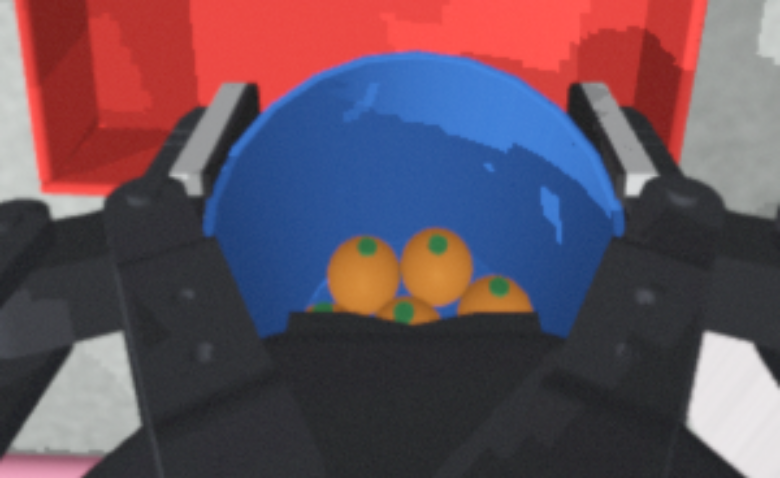

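Run:
```python
from h import *
np.set_printoptions(precision=4,suppress=True)
s=state(); w=cap('wrist')
X=cloud(w,np.ones(w['z_map'].shape,bool)); d=X-np.array(s['eef_pos'])
hsv=cv2.cvtColor(w['img'],cv2.COLOR_BGR2HSV); v,u=np.nonzero(w['z_map']>0)
dark=(hsv[v,u,2]<70)&(hsv[v,u,1]<120)
g=dark&(np.abs(d[:,1])<.03)&(d[:,2]>.03)
print(g.sum())
for xb in np.arange(-.05,.06,.01):
    k=g&(d[:,0]>=xb)&(d[:,0]<xb+.01)
    if k.sum()>5: print(round(xb,3),k.sum(),'z',np.percentile(d[k,2],[1,50,99]))
```

```text
14756
0.0 2238 z [0.0717 0.0801 0.0929]
0.01 12468 z [0.0688 0.0877 0.0996]
0.02 50 z [0.0939 0.0986 0.1009]
```

Request:
jog_arm(
  targets=[
    {"gripper":0.06,"travel":[0,0,0],"roll":0},
    {"gripper":0.06,"travel":[0,0,0],"roll":0},
    {"gripper":0.06,"travel":[0,0,-0.01],"roll":0},
    {"gripper":0.06,"travel":[0,0,-0.025],"roll":0},
    {"gripper":0.06,"travel":[0,0,-0.04],"roll":0},
    {"gripper":0.06,"travel":[0,0,-0.04],"roll":0},
    {"gripper":0.06,"travel":[0,0,-0.04],"roll":0},
  ],
  squeeze=60,
)

```text
time: 15.2
eef_pos: [0.5554, 0.2721, 0.09]
tool_rot: [0.0, 1.0, 0.0, 0.0]
force: [-0.4, -0.5, -1.4]
gripper_width: 0.0664
grasp_force: 65.6
```

Run:
```python
from h import *
s=state(); w=cap('wrist'); print(s['eef_pos'],s['force'],s['grasp_force'],s['gripper_width'],tilt(w,s))
```

```text
[0.55544591 0.27207685 0.08999714] [-0.41100392 -0.51685232 -1.35633316] 65.57944921776652 0.06640048107925206 (11144, np.float64(60.872980358811915), array([-0.00036263,  0.04449677]), 'rim a', array([-0.0800518 ,  0.00525161]), np.float64(0.002372646777943239))
```

Request:
jog_arm(
  targets=[
    {"gripper":0.06,"travel":[0.03,0,0],"roll":0},
    {"gripper":0.06,"travel":[0.05,0,0.005],"roll":0},
    {"gripper":0.06,"travel":[0.05,0,0.025],"roll":0},
    {"gripper":0.06,"travel":[0.05,0,0.037],"roll":0},
    {"gripper":0.06,"travel":[0.04,0,0.037],"roll":0},
    {"gripper":0.06,"travel":[0.03,0,0.037],"roll":0},
  ],
  squeeze=60,
)

```text
time: 16.0
eef_pos: [0.5843, 0.2725, 0.0532]
tool_rot: [-0.0, 1.0, 0.001, -0.0]
force: [-0.0, -0.3, -0.9]
gripper_width: 0.0658
grasp_force: 65.7
```

Request:
jog_arm(
  targets=[
    {"gripper":0.06,"travel":[-0.002,0,0],"roll":0},
    {"gripper":0.06,"travel":[-0.009,0,-0.005],"roll":0},
    {"gripper":0.06,"travel":[-0.015,0,-0.011],"roll":0},
    {"gripper":0.06,"travel":[-0.022,0,-0.015],"roll":0},
    {"gripper":0.06,"travel":[-0.029,0,-0.018],"roll":0},
    {"gripper":0.06,"travel":[-0.036,0,-0.021],"roll":0},
    {"gripper":0.06,"travel":[-0.0434,0,-0.023],"roll":0},
    {"gripper":0.06,"travel":[-0.051,0,-0.0245],"roll":0},
    {"gripper":0.06,"travel":[-0.051,0,-0.0245],"roll":0},
  ],
  squeeze=20,
)

```text
time: 17.12
eef_pos: [0.534, 0.2723, 0.0777]
tool_rot: [-0.0, 1.0, 0.001, -0.0]
force: [0.7, -0.6, -2.0]
gripper_width: 0.0663
grasp_force: 65.9
```

Run:
```python
from h import *
s=state(); w=cap('wrist'); print(s['eef_pos'],s['force'],s['grasp_force'],s['gripper_width'],tilt(w,s))
```

```text
[0.53398847 0.27232872 0.07768002] [ 0.68961864 -0.63905418 -1.96998992] 65.92637959867716 0.06629984388076665 (11031, np.float64(59.48995243677952), array([-0.00036453,  0.04455139]), 'rim a', array([-0.08039474,  0.00523602]), np.float64(0.0028234593857773705))
```

Request:
jog_arm(
  targets=[
    {"gripper":0.058,"travel":[0,0,-0.01],"roll":0},
    {"gripper":0.056,"travel":[0.02,0,-0.012],"roll":0},
    {"gripper":0.056,"travel":[0.045,0,-0.012],"roll":0},
    {"gripper":0.056,"travel":[0.07,0,0.01],"roll":0},
    {"gripper":0.056,"travel":[0.07,0,0.0247],"roll":0},
  ],
  squeeze=20,
)

```text
time: 17.8
eef_pos: [0.6061, 0.2716, 0.0523]
tool_rot: [-0.0, 1.0, -0.0, 0.0]
force: [-0.8, 0.8, -1.2]
gripper_width: 0.0664
grasp_force: 65.9
```

Request:
jog_arm(
  targets=[
    {"gripper":0.056,"travel":[-0.015,0,0.0018],"roll":0},
    {"gripper":0.056,"travel":[-0.021,0,0.0018],"roll":0},
    {"gripper":0.056,"travel":[-0.0254,0,0.0018],"roll":0},
    {"gripper":0.056,"travel":[-0.029,0,-0.001],"roll":0},
    {"gripper":0.056,"travel":[-0.0324,0,-0.0036],"roll":0},
    {"gripper":0.056,"travel":[-0.0354,0,-0.0057],"roll":0},
    {"gripper":0.056,"travel":[-0.0384,0,-0.0078],"roll":0},
    {"gripper":0.056,"travel":[-0.0384,0,-0.0078],"roll":0},
  ],
)

```text
time: 18.8
eef_pos: [0.5685, 0.2729, 0.0636]
tool_rot: [-0.001, 1.0, 0.0, 0.003]
force: [11.2, -1.0, 5.7]
gripper_width: 0.0665
grasp_force: 67.8
```

Run:
```python
from h import *
s=state(); w=cap('wrist'); print(s['eef_pos'],s['force'],s['grasp_force'],s['gripper_width'],tilt(w,s))
```

```text
[0.56853209 0.27290998 0.0635924 ] [11.2260001  -0.98618814  5.65057666] 67.76507592760026 0.06652203170375982 (10041, np.float64(47.4813723110099), array([-0.00034209,  0.0452101 ]), 'rim a', array([-0.08216347,  0.00464411]), np.float64(0.0071934356653430035))
```

Request:
jog_arm(
  targets=[
    {"gripper":0.056,"travel":[-0.006,0,-0.0036],"roll":0},
    {"gripper":0.056,"travel":[-0.0095,0,-0.0052],"roll":0},
    {"gripper":0.056,"travel":[-0.013,0,-0.0068],"roll":0},
    {"gripper":0.056,"travel":[-0.0163,0,-0.008],"roll":0},
    {"gripper":0.056,"travel":[-0.0196,0,-0.0093],"roll":0},
    {"gripper":0.056,"travel":[-0.0231,0,-0.0103],"roll":0},
    {"gripper":0.056,"travel":[-0.0266,0,-0.0112],"roll":0},
    {"gripper":0.056,"travel":[-0.0302,0,-0.0119],"roll":0},
    {"gripper":0.056,"travel":[-0.0338,0,-0.0125],"roll":0},
    {"gripper":0.056,"travel":[-0.0374,0,-0.0129],"roll":0},
    {"gripper":0.056,"travel":[-0.041,0,-0.0131],"roll":0},
    {"gripper":0.056,"travel":[-0.0447,0,-0.0131],"roll":0},
    {"gripper":0.056,"travel":[-0.0484,0,-0.0131],"roll":0},
    {"gripper":0.056,"travel":[-0.0484,0,-0.0131],"roll":0},
  ],
)

```text
time: 20.6
eef_pos: [0.5193, 0.2733, 0.0766]
tool_rot: [-0.001, 1.0, 0.001, 0.003]
force: [6.1, -0.0, 10.7]
gripper_width: 0.0664
grasp_force: 67.1
```

Run:
```python
from h import *
s=state(); w=cap('wrist'); print(s['eef_pos'],s['force'],s['grasp_force'],s['gripper_width'],tilt(w,s))
```

```text
[0.5192672  0.27331969 0.07658623] [ 6.13921151 -0.01925875 10.7284123 ] 67.08133173175156 0.06638098013982005 (11686, np.float64(11.904440249214602), array([-0.0003563 ,  0.04864055]), 'rim a', array([-0.08450175,  0.00144131]), np.float64(0.007839704331407665))
```

Request:
jog_arm(
  targets=[
    {"gripper":0.056,"travel":[0,0,-0.03],"roll":0},
    {"gripper":0.056,"travel":[-0.03,0,-0.03],"roll":0},
    {"gripper":0.056,"travel":[-0.06,0,-0.03],"roll":0},
    {"gripper":0.056,"travel":[-0.065,0,0],"roll":0},
    {"gripper":0.056,"travel":[-0.065,0,0.022],"roll":0},
    {"gripper":0.056,"travel":[-0.065,0,0.028],"roll":0},
    {"gripper":0.056,"travel":[-0.065,0,0.03],"roll":0},
    {"gripper":0.056,"travel":[-0.065,0,0.031],"roll":0},
    {"gripper":0.056,"travel":[-0.065,0,0.032],"roll":0},
    {"gripper":0.085,"travel":[-0.065,0,0.032],"roll":0},
    {"gripper":0.085,"travel":[-0.065,0,0.032],"roll":0},
    {"gripper":0.085,"travel":[-0.065,0,0.032],"roll":0},
    {"gripper":0.085,"travel":[-0.065,0,0.016],"roll":0},
    {"gripper":0.085,"travel":[-0.065,0,0.016],"roll":0},
  ],
)

```text
time: 22.4
eef_pos: [0.4535, 0.2727, 0.0593]
tool_rot: [-0.001, 1.0, 0.0, 0.001]
force: [-0.2, 0.0, -0.4]
gripper_width: 0.0852
grasp_force: 0.0
```

Run:
```python
from h import *
s=state(); w=cap('wrist'); print(s['eef_pos'],s['force'],s['grasp_force'],s['gripper_width'],tilt(w,s))
X=cloud(w,np.ones(w['z_map'].shape,bool)); hsv=cv2.cvtColor(w['img'],cv2.COLOR_BGR2HSV);v,u=np.nonzero(w['z_map']>0)
b=(hsv[v,u,0]>95)&(hsv[v,u,0]<125)&(hsv[v,u,1]>120)
f=X[b&(X[:,2]>.086)&(X[:,2]<.095)]; print(len(f),cv2.minEnclosingCircle((f[:,:2]*1000).astype(np.float32)) if len(f) else 0)
```

```text
[0.45348842 0.27266226 0.05932226] [-0.1587594   0.02852681 -0.38222927] 0.0 0.08523064293683569 (12478, np.float64(0.06829792207245028), array([-2.10549285e-04,  1.60784907e+01]), 'rim a', array([-16.13345495, -16.04827842]), np.float64(0.0015372143735582807))
1276 ((434.0913391113281, 272.4925537109375), 34.33525466918945)
```

Request:
jog_arm(
  targets=[
    {"gripper":0.085,"travel":[-0.012,0,0],"roll":0},
    {"gripper":0.085,"travel":[-0.0195,0,0.001],"roll":0},
    {"gripper":0.085,"travel":[-0.0195,0,0.001],"roll":0},
    {"gripper":0.06,"travel":[-0.0195,0,0.001],"roll":0},
    {"gripper":0.06,"travel":[-0.0195,0,0.001],"roll":0},
    {"gripper":0.06,"travel":[-0.0195,0,0.001],"roll":0},
    {"gripper":0.06,"travel":[-0.0195,0,0.001],"roll":0},
    {"gripper":0.06,"travel":[-0.01,0,-0.0057],"roll":0},
    {"gripper":0.06,"travel":[0.01,0,-0.0057],"roll":0},
    {"gripper":0.06,"travel":[0.024,0,-0.0057],"roll":0},
    {"gripper":0.06,"travel":[0.031,0,-0.0057],"roll":0},
    {"gripper":0.06,"travel":[0.036,0,-0.0085],"roll":0},
    {"gripper":0.06,"travel":[0.0402,0,-0.0109],"roll":0},
    {"gripper":0.06,"travel":[0.0452,0,-0.0129],"roll":0},
    {"gripper":0.06,"travel":[0.0502,0,-0.0145],"roll":0},
    {"gripper":0.06,"travel":[0.0554,0,-0.0156],"roll":0},
    {"gripper":0.06,"travel":[0.0606,0,-0.0163],"roll":0},
    {"gripper":0.06,"travel":[0.0659,0,-0.0164],"roll":0},
    {"gripper":0.06,"travel":[0.0712,0,-0.0162],"roll":0},
    {"gripper":0.06,"travel":[0.0712,0,-0.0162],"roll":0},
  ],
  squeeze=20,
)

```text
time: 24.95
eef_pos: [0.5245, 0.2722, 0.074]
tool_rot: [-0.0, 1.0, 0.0, 0.0]
force: [-2.2, 0.0, 0.7]
gripper_width: 0.0667
grasp_force: 23.1
```

Run:
```python
from h import *
s=state(); w=cap('wrist'); print(s['eef_pos'],s['force'],s['grasp_force'],s['gripper_width'],tilt(w,s))
```

```text
[0.52445358 0.27224    0.07397576] [-2.18600506  0.04268445  0.72547288] 23.052128398558125 0.06665145013582613 (10222, np.float64(32.54960349480092), array([-0.00037674,  0.03239567]), 'rim a', array([-0.08730307, -0.00045467]), np.float64(0.012322502767661102))
```

Request:
jog_arm(
  targets=[
    {"gripper":0.06,"travel":[0.0086,0,0.0006],"roll":0},
    {"gripper":0.06,"travel":[0.0147,0,0.0021],"roll":0},
    {"gripper":0.06,"travel":[0.0206,0,0.0041],"roll":0},
    {"gripper":0.06,"travel":[0.0263,0,0.0066],"roll":0},
    {"gripper":0.06,"travel":[0.0318,0,0.0096],"roll":0},
    {"gripper":0.06,"travel":[0.037,0,0.0131],"roll":0},
    {"gripper":0.06,"travel":[0.0419,0,0.017],"roll":0},
    {"gripper":0.06,"travel":[0.0442,0,0.019],"roll":0},
    {"gripper":0.06,"travel":[0.0442,0,0.019],"roll":0},
  ],
)

```text
time: 26.12
eef_pos: [0.5683, 0.2722, 0.0548]
tool_rot: [-0.0, 1.0, 0.0, 0.0]
force: [-0.3, 0.2, 2.8]
gripper_width: 0.0663
grasp_force: 24.7
```

Run:
```python
from h import *
s=state(); w=cap('wrist'); print(s['eef_pos'],s['force'],s['grasp_force'],s['gripper_width'],tilt(w,s))
```

```text
[0.56831101 0.2722381  0.05482515] [-0.34126573  0.15678838  2.83335758] 24.741561762057245 0.06627725781790966 (11075, np.float64(73.75661979421054), array([-0.00035984,  0.03083571]), 'rim a', array([-0.07716889, -0.00010995]), np.float64(0.0015641280483728159))
```

Request:
jog_arm(
  targets=[
    {"gripper":0.058,"travel":[0,0,0],"roll":0},
    {"gripper":0.058,"travel":[0,0,0],"roll":0},
    {"gripper":0.058,"travel":[0,0,0],"roll":0},
    {"gripper":0.058,"travel":[0,0,-0.02],"roll":0},
    {"gripper":0.058,"travel":[0,0,-0.05],"roll":0},
    {"gripper":0.058,"travel":[0,0.005,-0.085],"roll":0},
    {"gripper":0.058,"travel":[0.01,0.025,-0.12],"roll":0},
    {"gripper":0.058,"travel":[0.02,0.055,-0.145],"roll":0},
    {"gripper":0.058,"travel":[0.035,0.09,-0.145],"roll":0},
    {"gripper":0.058,"travel":[0.05,0.13,-0.145],"roll":0},
    {"gripper":0.058,"travel":[0.065,0.17,-0.145],"roll":0},
    {"gripper":0.058,"travel":[0.08,0.21,-0.145],"roll":0},
    {"gripper":0.058,"travel":[0.095,0.245,-0.145],"roll":0},
    {"gripper":0.058,"travel":[0.105,0.272,-0.145],"roll":0},
    {"gripper":0.058,"travel":[0.11,0.286,-0.145],"roll":0},
    {"gripper":0.058,"travel":[0.11,0.2885,-0.145],"roll":0},
    {"gripper":0.058,"travel":[0.11,0.2885,-0.145],"roll":0},
  ],
  squeeze=60,
)

```text
time: 28.3
eef_pos: [0.678, -0.0149, 0.2002]
tool_rot: [-0.0, 1.0, 0.001, 0.0]
force: [0.2, 1.0, -0.9]
gripper_width: 0.0662
grasp_force: 67.2
```

Run:
```python
from h import *
np.set_printoptions(precision=4,suppress=True)
s=state(); w=cap('wrist'); print(s['eef_pos'],s['force'],s['grasp_force'],s['gripper_width'],tilt(w,s))
X=cloud(w,np.ones(w['z_map'].shape,bool)); f=X[(X[:,2]>.129)&(X[:,2]<.14)&(np.hypot(X[:,0]-.679,X[:,1]+.016)<.075)&(np.hypot(X[:,0]-.679,X[:,1]+.016)>.045)]
print(len(f)); r=least_squares(lambda v:np.hypot(f[:,0]-v[0],f[:,1]-v[1])-v[2],[.679,-.016,.055],loss='soft_l1',f_scale=.002); print(r.x)
cv2.imwrite('pics/w4.png',w['img'])
```

```text
[ 0.678  -0.0149  0.2002] [ 0.2056  1.0288 -0.9303] 67.22028783056885 0.06620217845725206 (11051, np.float64(73.227789995689), array([-0.0004,  0.0306]), 'rim a', array([-0.0784, -0.0001]), np.float64(0.0017029741238213034))
1692
[ 0.6788 -0.0163  0.0552]
```

View pics/w4.png

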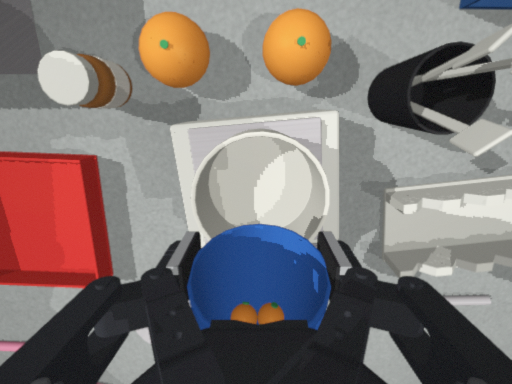

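Request:
jog_arm(
  targets=[
    {"gripper":0.058,"travel":[0.001,0.0014,0.025],"roll":0},
    {"gripper":0.058,"travel":[0.001,0.0014,0.04],"roll":0},
    {"gripper":0.058,"travel":[0.001,0.0014,0.045],"roll":0},
    {"gripper":0.058,"travel":[0.001,0.0014,0.049],"roll":0},
    {"gripper":0.058,"travel":[0.001,0.0014,0.053],"roll":0},
    {"gripper":0.058,"travel":[0.001,0.0014,0.056],"roll":0},
    {"gripper":0.058,"travel":[0.001,0.0014,0.056],"roll":0},
  ],
)

```text
time: 29.22
eef_pos: [0.6805, -0.0168, 0.1457]
tool_rot: [-0.0, 1.0, 0.001, 0.001]
force: [1.9, 1.4, 11.4]
gripper_width: 0.066
grasp_force: 72.1
```

```bash
cat >> h.py <<'E'
def dish(w):
    X=cloud(w,np.ones(w['z_map'].shape,bool)); r0=np.hypot(X[:,0]-.679,X[:,1]+.016); f=X[(X[:,2]>.125)&(X[:,2]<.145)&(r0<.075)&(r0>.045)&(X[:,0]>.69)]
    r=least_squares(lambda v:np.hypot(f[:,0]-v[0],f[:,1]-v[1])-.0555,[.679,-.016],loss='soft_l1',f_scale=.002); return len(f),r.x,np.median(f[f[:,0]>.72][:,2])
E
python3 - <<'E'
from h import *
np.set_printoptions(precision=4,suppress=True)
s=state(); w=cap('wrist'); print(s['eef_pos'],s['force'],tilt(w,s)); print(dish(w))
E
```

```text
[ 0.6805 -0.0168  0.1457] [ 1.8663  1.3652 11.3872] (11192, np.float64(83.0038537691907), array([-0.0003,  0.0309]), 'rim a', array([-0.0714,  0.0001]), np.float64(0.001951933036515455))
(2446, array([ 0.6736, -0.0164]), np.float64(0.14249340508796374))
```

Request:
jog_arm(
  targets=[
    {"gripper":0.058,"travel":[0,0,-0.005],"roll":0},
    {"gripper":0.058,"travel":[0,0,-0.01],"roll":0},
    {"gripper":0.058,"travel":[0,0,-0.02],"roll":0},
    {"gripper":0.0655,"travel":[0,0,-0.02],"roll":0},
  ],
  squeeze=20,
)

```text
time: 29.78
eef_pos: [0.6798, -0.0175, 0.165]
tool_rot: [-0.0, 1.0, 0.0, 0.001]
force: [-0.7, -0.1, -0.9]
gripper_width: 0.0661
grasp_force: 70.6
```

Run:
```python
from h import *
np.set_printoptions(precision=4,suppress=True)
s=state(); w=cap('wrist'); print(s['eef_pos'],s['force'],s['grasp_force'],s['gripper_width'],tilt(w,s)); print(dish(w))
```

```text
[ 0.6798 -0.0175  0.165 ] [-0.7457 -0.1007 -0.91  ] 70.59951807372272 0.06609093601868889 (11232, np.float64(81.33543105462478), array([-0.0003,  0.031 ]), 'rim a', array([-0.0728,  0.0001]), np.float64(0.001840012535224491))
(1514, array([ 0.6784, -0.0163]), np.float64(0.1336923678411277))
```

Request:
jog_arm(
  targets=[
    {"gripper":0.0664,"travel":[0,0,0],"roll":0},
  ],
)

```text
time: 29.95
eef_pos: [0.6791, -0.0176, 0.1637]
tool_rot: [-0.0, 1.0, 0.0, -0.0]
force: [-0.6, -0.5, -1.0]
gripper_width: 0.0668
grasp_force: 41.5
```

Request:
jog_arm(
  targets=[
    {"gripper":0.0668,"travel":[0,0,0],"roll":0},
  ],
)

```text
time: 30.08
eef_pos: [0.6792, -0.0176, 0.1636]
tool_rot: [-0.0, 1.0, 0.0, -0.0]
force: [-0.4, 0.1, -1.5]
gripper_width: 0.0667
grasp_force: 18.0
```

Request:
jog_arm(
  targets=[
    {"gripper":0.0655,"travel":[0,0,0],"roll":0},
    {"gripper":0.0655,"travel":[0,0,0.006],"roll":0},
    {"gripper":0.0655,"travel":[0,0,0.011],"roll":0},
    {"gripper":0.0655,"travel":[0,0,0.015],"roll":0},
    {"gripper":0.0655,"travel":[0,0,0.018],"roll":0},
    {"gripper":0.0655,"travel":[0,0,0.021],"roll":0},
    {"gripper":0.0655,"travel":[0,0,0.023],"roll":0},
  ],
  squeeze=20,
)

```text
time: 30.95
eef_pos: [0.6803, -0.0175, 0.1418]
tool_rot: [-0.0, 1.0, 0.0, 0.001]
force: [2.6, 0.6, 5.9]
gripper_width: 0.0667
grasp_force: 24.9
```

Run:
```python
from h import *
np.set_printoptions(precision=4,suppress=True)
s=state(); w=cap('wrist'); print(s['eef_pos'],s['force'],s['grasp_force'],s['gripper_width'],tilt(w,s)); print(dish(w))
```

```text
[ 0.6803 -0.0175  0.1418] [2.5907 0.6071 5.9293] 24.91401170147583 0.06672539164544691 (10991, np.float64(86.26759813583422), array([-0.0003,  0.0313]), 'rim a', array([-0.0646,  0.0003]), np.float64(0.0020344117630346457))
(2179, array([ 0.6765, -0.0164]), np.float64(0.13762689582636498))
```

Request:
jog_arm(
  targets=[
    {"gripper":0.0673,"travel":[0,0,0],"roll":0},
  ],
)

```text
time: 31.12
eef_pos: [0.6795, -0.0175, 0.1412]
tool_rot: [-0.0, 1.0, 0.0, 0.0]
force: [0.6, 0.2, 1.8]
gripper_width: 0.0673
grasp_force: 0.0
```

Request:
jog_arm(
  targets=[
    {"gripper":0.0673,"travel":[0,0,0.002],"roll":0},
  ],
)

```text
time: 31.25
eef_pos: [0.6794, -0.0176, 0.139]
tool_rot: [-0.0, 1.0, 0.0, 0.0]
force: [0.3, 0.4, 0.0]
gripper_width: 0.0672
grasp_force: 0.0
```

Run:
```python
from h import *
np.set_printoptions(precision=4,suppress=True)
s=state(); w=cap('wrist'); print(s['eef_pos'],s['force'],s['grasp_force'],s['gripper_width'],tilt(w,s)); print(dish(w))
```

```text
[ 0.6794 -0.0176  0.139 ] [0.2935 0.3638 0.0381] 0.0 0.06723272029058566 (11222, np.float64(82.29458551012115), array([-0.0003,  0.0387]), 'rim a', array([-0.0647,  0.0022]), np.float64(0.0014864391607674764))
(2069, array([ 0.6784, -0.0163]), np.float64(0.13366127062732402))
```

Request:
jog_arm(
  targets=[
    {"gripper":0.0673,"travel":[0,0,0.003],"roll":0},
    {"gripper":0.0673,"travel":[0,0,0.006],"roll":0},
  ],
)

```text
time: 31.55
eef_pos: [0.6792, -0.0176, 0.1326]
tool_rot: [-0.0, 1.0, 0.0, -0.0]
force: [0.1, -0.7, 1.0]
gripper_width: 0.0673
grasp_force: 0.0
```

Run:
```python
from h import *
np.set_printoptions(precision=4,suppress=True)
s=state(); w=cap('wrist'); print(s['eef_pos'],s['force'],s['grasp_force'],s['gripper_width'],tilt(w,s)); print(dish(w)); cv2.imwrite('pics/w5.png',w['img'][150:])
```

```text
[ 0.6792 -0.0176  0.1326] [ 0.0764 -0.6955  0.9612] 0.005872613173778518 0.06734432832531803 (11988, np.float64(88.62373347853193), array([-0.0003,  0.0384]), 'rim a', array([-0.0541,  0.0069]), np.float64(0.0019182578140994253))
(2269, array([ 0.6784, -0.0163]), np.float64(0.13371665829559326))
```

View pics/w5.png

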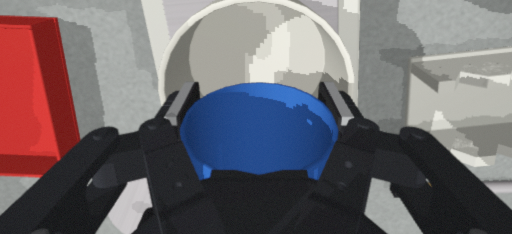

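The free-pivoting cup is now at 88.6°, with its mouth over the dish at (255,140), and the dish hasn't moved. I'm lowering a little more so the fruit rolls out.

Request:
jog_arm(
  targets=[
    {"gripper":0.0673,"travel":[0,0,0.002],"roll":0},
    {"gripper":0.0673,"travel":[0,0,0.004],"roll":0},
    {"gripper":0.0673,"travel":[0,0,0.005],"roll":0},
    {"gripper":0.0673,"travel":[0,0,0.005],"roll":0},
  ],
)

```text
time: 32.1
eef_pos: [0.6793, -0.0176, 0.1279]
tool_rot: [-0.0, 1.0, 0.0, -0.0]
force: [-0.1, -0.2, -0.4]
gripper_width: 0.0676
grasp_force: 0.0
```

Run:
```python
from h import *
np.set_printoptions(precision=4,suppress=True)
s=state(); w=cap('wrist'); print(s['eef_pos'],s['force'],s['grasp_force'],s['gripper_width'],tilt(w,s)); print(dish(w)); cv2.imwrite('pics/w6.png',w['img'][150:])
hsv=cv2.cvtColor(w['img'],cv2.COLOR_BGR2HSV); m=((hsv[...,0]>5)&(hsv[...,0]<22)&(hsv[...,1]>150)&(hsv[...,2]>90)); m[:120]=0
n,_,st,c=cv2.connectedComponentsWithStats(m.astype(np.uint8)); print([(st[i,4],c[i]) for i in range(1,n) if st[i,4]>30])
```

```text
[ 0.6793 -0.0176  0.1279] [-0.1325 -0.178  -0.3839] 0.02821170872721268 0.06757067054713825 (12272, np.float64(93.26171319938894), array([-0.0003,  0.0382]), 'rim a', array([-0.037,  0.01 ]), np.float64(0.0023819504993251193))
(2408, array([ 0.6784, -0.0163]), np.float64(0.13367521352378747))
[]
```

Request:
jog_arm(
  targets=[
    {"gripper":0.0655,"travel":[0,0,0.002],"roll":0},
    {"gripper":0.0655,"travel":[0,0,0.002],"roll":0},
    {"gripper":0.0655,"travel":[0,0,0.002],"roll":0},
    {"gripper":0.0655,"travel":[0,0,0.002],"roll":0},
  ],
)

```text
time: 32.65
eef_pos: [0.6794, -0.0175, 0.1261]
tool_rot: [-0.0, 1.0, 0.0, 0.0]
force: [0.6, 0.8, 4.1]
gripper_width: 0.067
grasp_force: 23.2
```

Run:
```python
from h import *
np.set_printoptions(precision=4,suppress=True)
s=state(); w=cap('wrist'); print(s['eef_pos'],s['force'],s['grasp_force'],s['gripper_width'],tilt(w,s)); print(dish(w))
p=cap('scene'); t=cap('top'); 
cv2.imwrite('pics/w6.png',np.hstack([cv2.resize(w['img'][150:],(420,192)),cv2.resize(p['img'][160:256,160:280],(240,192)),cv2.resize(t['img'][110:206,215:311],(192,192)) if 0 else cv2.resize(t['img'][110:190,220:290],(140,192))]))
```

```text
[ 0.6794 -0.0175  0.1261] [0.6276 0.813  4.0927] 23.155370025197044 0.06698601033796156 (11018, np.float64(95.12752660158864), array([-0.0003,  0.0377]), 'rim a', array([-0.0294,  0.0108]), np.float64(0.0022608023100798165))
(2485, array([ 0.6784, -0.0164]), np.float64(0.13369919005088693))
```

View pics/w6.png

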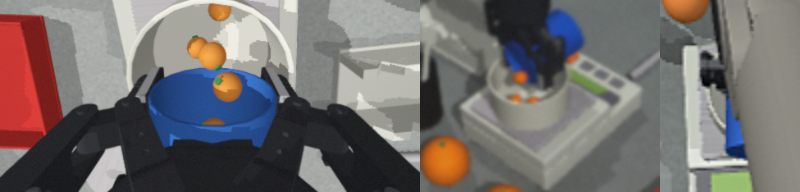

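Kumquats are rolling into the dish in the wrist view at (210,50) and (228,85). I'll wait a moment for the rest.

Request:
jog_arm(
  targets=[
    {"gripper":0.0655,"travel":[0,0,0],"roll":0},
    {"gripper":0.0655,"travel":[0,0,0.001],"roll":0},
    {"gripper":0.0655,"travel":[0,0,0.002],"roll":0},
    {"gripper":0.0655,"travel":[0,0,0.002],"roll":0},
    {"gripper":0.0655,"travel":[0,0,0.002],"roll":0},
    {"gripper":0.0655,"travel":[0,0,0.002],"roll":0},
  ],
)

```text
time: 33.55
eef_pos: [0.6798, -0.0175, 0.1242]
tool_rot: [-0.0, 1.0, 0.0, 0.0]
force: [3.2, 0.5, 5.5]
gripper_width: 0.0668
grasp_force: 22.8
```

Run:
```python
from h import *
np.set_printoptions(precision=4,suppress=True)
s=state(); w=cap('wrist'); print(s['eef_pos'],s['force'],s['grasp_force'],s['gripper_width'],tilt(w,s)); print(dish(w))
p=cap('scene')
cv2.imwrite('pics/w7.png',np.hstack([cv2.resize(w['img'],(512,384)),cv2.resize(p['img'][160:256,165:237],(288,384))]))
```

```text
[ 0.6798 -0.0175  0.1242] [3.199  0.4837 5.4604] 22.763830869225785 0.06676651022552714 (12235, np.float64(96.72852268919588), array([-0.0004,  0.0378]), 'rim a', array([-0.0278,  0.011 ]), np.float64(0.0024097574695549793))
(2566, array([ 0.6783, -0.0163]), np.float64(0.1339567791939128))
```

View pics/w7.png

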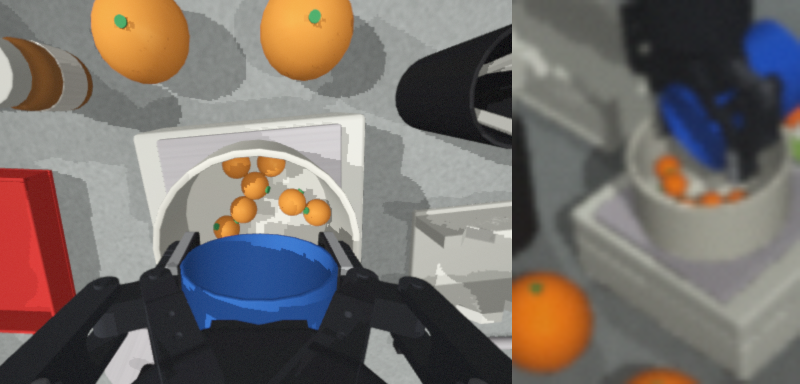

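All seven kumquats are in the dish, in the wrist view at about (215–330, 160–230), and the cup is empty. Next I carry the cup to the tray.

Request:
jog_arm(
  targets=[
    {"gripper":0.0655,"travel":[0,0,-0.02],"roll":0},
    {"gripper":0.0655,"travel":[0,0,-0.05],"roll":0},
    {"gripper":0.0655,"travel":[0,0,-0.08],"roll":0},
    {"gripper":0.0655,"travel":[-0.005,-0.025,-0.08],"roll":0},
    {"gripper":0.0655,"travel":[-0.014,-0.07,-0.08],"roll":0},
    {"gripper":0.0655,"travel":[-0.025,-0.12,-0.08],"roll":0},
    {"gripper":0.0655,"travel":[-0.035,-0.17,-0.08],"roll":0},
    {"gripper":0.0655,"travel":[-0.045,-0.22,-0.08],"roll":0},
    {"gripper":0.0655,"travel":[-0.055,-0.265,-0.07],"roll":0},
    {"gripper":0.0655,"travel":[-0.06,-0.2895,-0.03],"roll":0},
    {"gripper":0.0655,"travel":[-0.06,-0.2895,0.02],"roll":0},
    {"gripper":0.0655,"travel":[-0.06,-0.2895,0.06],"roll":0},
    {"gripper":0.0655,"travel":[-0.06,-0.2895,0.06],"roll":0},
  ],
)

```text
time: 35.28
eef_pos: [0.6173, 0.2709, 0.0618]
tool_rot: [0.001, 1.0, 0.0, -0.002]
force: [-0.4, -0.5, -0.4]
gripper_width: 0.0663
grasp_force: 23.2
```

Run:
```python
from h import *
np.set_printoptions(precision=4,suppress=True)
s=state(); w=cap('wrist'); print(s['eef_pos'],s['force'],s['grasp_force'],s['gripper_width'],tilt(w,s))
```

```text
[0.6173 0.2709 0.0618] [-0.383  -0.4911 -0.3767] 23.24775628047064 0.06634650090263779 (12266, np.float64(96.40511553192997), array([-0.0003,  0.0378]), 'rim a', array([-0.0289,  0.0111]), np.float64(0.0023690093980350403))
```

Request:
jog_arm(
  targets=[
    {"gripper":0.0655,"travel":[-0.0045,0,0.03],"roll":0},
    {"gripper":0.0655,"travel":[-0.0045,0,0.049],"roll":0},
    {"gripper":0.0655,"travel":[-0.0125,0,0.049],"roll":0},
    {"gripper":0.0655,"travel":[-0.017,0,0.049],"roll":0},
    {"gripper":0.0655,"travel":[-0.02,0,0.049],"roll":0},
    {"gripper":0.0655,"travel":[-0.0225,0,0.04],"roll":0},
    {"gripper":0.0655,"travel":[-0.025,0,0.0336],"roll":0},
    {"gripper":0.0655,"travel":[-0.028,0,0.0274],"roll":0},
    {"gripper":0.0655,"travel":[-0.0315,0,0.0214],"roll":0},
    {"gripper":0.0655,"travel":[-0.0355,0,0.0159],"roll":0},
    {"gripper":0.0655,"travel":[-0.0355,0,0.0159],"roll":0},
  ],
)

```text
time: 36.7
eef_pos: [0.5844, 0.2723, 0.0496]
tool_rot: [-0.001, 1.0, 0.0, 0.001]
force: [5.9, -0.3, 3.7]
gripper_width: 0.0667
grasp_force: 23.2
```

Run:
```python
from h import *
np.set_printoptions(precision=4,suppress=True)
s=state(); w=cap('wrist'); print(s['eef_pos'],s['force'],s['grasp_force'],s['gripper_width'],tilt(w,s))
```

```text
[0.5844 0.2723 0.0496] [ 5.8531 -0.2949  3.7487] 23.22463296353817 0.06670017253115891 (15280, np.float64(72.58462834017698), array([-0.0004,  0.0365]), 'rim a', array([-0.0722,  0.0137]), np.float64(0.0068385887264854105))
```

Request:
jog_arm(
  targets=[
    {"gripper":0.0655,"travel":[-0.0045,0,-0.0053],"roll":0},
    {"gripper":0.0655,"travel":[-0.0095,0,-0.0101],"roll":0},
    {"gripper":0.0655,"travel":[-0.015,0,-0.0144],"roll":0},
    {"gripper":0.0655,"travel":[-0.0205,0,-0.0183],"roll":0},
    {"gripper":0.0655,"travel":[-0.027,0,-0.0216],"roll":0},
    {"gripper":0.0655,"travel":[-0.033,0,-0.0244],"roll":0},
    {"gripper":0.0655,"travel":[-0.0395,0,-0.0266],"roll":0},
    {"gripper":0.0655,"travel":[-0.046,0,-0.0284],"roll":0},
    {"gripper":0.0655,"travel":[-0.053,0,-0.0295],"roll":0},
    {"gripper":0.0655,"travel":[-0.06,0,-0.0299],"roll":0},
    {"gripper":0.0655,"travel":[-0.0665,0,-0.0298],"roll":0},
    {"gripper":0.0655,"travel":[-0.0735,0,-0.0291],"roll":0},
    {"gripper":0.0655,"travel":[-0.0735,0,-0.0291],"roll":0},
  ],
)

```text
time: 38.38
eef_pos: [0.5094, 0.2718, 0.0771]
tool_rot: [0.0, 1.0, 0.001, -0.0]
force: [-0.6, -0.6, 2.2]
gripper_width: 0.0665
grasp_force: 21.9
```

Run:
```python
from h import *
np.set_printoptions(precision=4,suppress=True)
s=state(); w=cap('wrist'); print(s['eef_pos'],s['force'],s['grasp_force'],s['gripper_width'],tilt(w,s))
```

```text
[0.5094 0.2718 0.0771] [-0.5581 -0.5654  2.1933] 21.93137061012198 0.06652223937869402 (16338, np.float64(12.446293281769726), array([-0.0003,  0.029 ]), 'rim a', array([-0.0635,  0.0227]), np.float64(0.0607305852618986))
```

Request:
jog_arm(
  targets=[
    {"gripper":0.0655,"travel":[0,0,-0.03],"roll":0},
    {"gripper":0.0655,"travel":[0.04,0,-0.035],"roll":0},
    {"gripper":0.0655,"travel":[0.08,0,-0.035],"roll":0},
    {"gripper":0.0655,"travel":[0.1,0,-0.02],"roll":0},
    {"gripper":0.0655,"travel":[0.1,0,0.01],"roll":0},
    {"gripper":0.0655,"travel":[0.1,0,0.022],"roll":0},
    {"gripper":0.0655,"travel":[0.1,0,0.026],"roll":0},
    {"gripper":0.0655,"travel":[0.1,0,0.028],"roll":0},
    {"gripper":0.0655,"travel":[0.1,0,0.03],"roll":0},
    {"gripper":0.0655,"travel":[0.1,0,0.032],"roll":0},
  ],
)

```text
time: 39.67
eef_pos: [0.6107, 0.2723, 0.0464]
tool_rot: [-0.0, 1.0, 0.0, 0.001]
force: [-4.7, -4.6, 27.2]
gripper_width: 0.0669
grasp_force: 24.4
```

Run:
```python
from h import *
np.set_printoptions(precision=4,suppress=True)
s=state(); w=cap('wrist'); print(s['eef_pos'],s['force'],s['grasp_force'],s['gripper_width'],tilt(w,s))
X=cloud(w,np.ones(w['z_map'].shape,bool)); hsv=cv2.cvtColor(w['img'],cv2.COLOR_BGR2HSV);v,u=np.nonzero(w['z_map']>0)
b=X[(hsv[v,u,0]>95)&(hsv[v,u,0]<125)&(hsv[v,u,1]>120)]; print(np.percentile(b,[0.5,50,99.5],axis=0))
```

```text
[0.6107 0.2723 0.0464] [-4.6835 -4.595  27.1727] 24.421062428564113 0.06686925375991727 (16237, np.float64(12.499905520790154), array([-0.0004,  0.0296]), 'rim a', array([-0.0641,  0.0222]), np.float64(0.061013397025739366))
[[0.5652 0.2394 0.0104]
 [0.5928 0.2716 0.0512]
 [0.6476 0.3042 0.0965]]
```

Request:
jog_arm(
  targets=[
    {"gripper":0.0655,"travel":[0,0,-0.003],"roll":0},
    {"gripper":0.085,"travel":[0,0,-0.004],"roll":0},
    {"gripper":0.085,"travel":[0,0,-0.004],"roll":0},
    {"gripper":0.085,"travel":[0,0,-0.004],"roll":0},
    {"gripper":0.085,"travel":[0,0,-0.004],"roll":0},
    {"gripper":0.085,"travel":[0,0,-0.05],"roll":0},
    {"gripper":0.085,"travel":[0,0,-0.1],"roll":0},
    {"gripper":0.085,"travel":[0,0,-0.155],"roll":0},
    {"gripper":0.085,"travel":[0,0,-0.155],"roll":0},
  ],
)

```text
time: 40.85
eef_pos: [0.612, 0.273, 0.205]
tool_rot: [-0.002, 1.0, 0.0, 0.003]
force: [-0.5, -0.8, -0.9]
gripper_width: 0.0853
grasp_force: 0.0
```

Run:
```python
from h import *
np.set_printoptions(precision=4,suppress=True)
s=state(); w=cap('wrist'); print(s['eef_pos'],s['force'],s['time'])
X=cloud(w,np.ones(w['z_map'].shape,bool)); hsv=cv2.cvtColor(w['img'],cv2.COLOR_BGR2HSV);v,u=np.nonzero(w['z_map']>0)
b=X[(hsv[v,u,0]>95)&(hsv[v,u,0]<125)&(hsv[v,u,1]>120)&(X[:,2]<.12)]; print(np.percentile(b,[0.5,50,99.5],axis=0))
f=b[b[:,2]>.09]; print(len(f),cv2.minEnclosingCircle((f[:,:2]*1000).astype(np.float32)))
p=cap('top'); X=cloud(p,np.ones(p['z_map'].shape,bool)); r=np.hypot(X[:,0]-.441,X[:,1]-.121)
k=X[(r<.03)&(X[:,2]>.032)&(X[:,2]<.05)]; print('knob',len(k),k.mean(0)); k=X[(r<.08)&(X[:,2]>.006)&(X[:,2]<.016)]; print('lid',cv2.minEnclosingCircle((k[:,:2]*1000).astype(np.float32)))
for c in corers(p): print(c)
```

```text
[0.612 0.273 0.205] [-0.5104 -0.7868 -0.8895] 40.85
[[0.56   0.2402 0.0064]
 [0.5785 0.2726 0.046 ]
 [0.6267 0.3049 0.0937]]
402 ((592.6422119140625, 272.4990539550781), 34.260528564453125)
knob 0 [nan nan nan]
lid ((462.846923828125, 94.7906265258789), 61.60898971557617)
(0.82, [319.7, 223.4, 377.3, 230.3], array([ 0.473 , -0.2739]), array([ 0.0063, -1.    ]), np.float64(0.16810208189686088))
(0.77, [72.1, 250.4, 132.3, 257.4], array([0.3845, 0.427 ]), array([-0.0261, -0.9997]), np.float64(0.16356107558399283))
(0.69, [254.5, 222.2, 259.1, 285.2], array([ 0.3934, -0.0038]), array([-0.9994, -0.0333]), np.float64(0.1636744897435916))
(0.55, [144.0, 280.6, 162.5, 291.6], array([0.2968, 0.2836]), array([-0.3232, -0.9463]), np.float64(0.05235257492244241))<stdin>:8: RuntimeWarning: Mean of empty slice.
  ret = um.true_divide(
```

Request:
jog_arm(
  targets=[
    {"gripper":0.05,"travel":[-0.04,0.035,0],"roll":0},
    {"gripper":0.05,"travel":[-0.08,0.07,0],"roll":0},
    {"gripper":0.05,"travel":[-0.12,0.105,0],"roll":0},
    {"gripper":0.05,"travel":[-0.16,0.14,0],"roll":0},
    {"gripper":0.05,"travel":[-0.17,0.152,0.01],"roll":0},
    {"gripper":0.05,"travel":[-0.17,0.152,0.02],"roll":0},
    {"gripper":0.05,"travel":[-0.17,0.152,0.02],"roll":0},
  ],
  squeeze=60,
)

```text
time: 41.88
eef_pos: [0.4404, 0.1204, 0.179]
tool_rot: [-0.0, 1.0, 0.001, -0.001]
force: [0.3, 0.4, -1.1]
gripper_width: 0.0501
grasp_force: 0.0
```

Run:
```python
from h import *
np.set_printoptions(precision=4,suppress=True)
s=state(); w=cap('wrist'); print(s['eef_pos'],s['force'],s['time'])
X=cloud(w,np.ones(w['z_map'].shape,bool)); r=np.hypot(X[:,0]-.441,X[:,1]-.121)
k=X[(r<.06)&(X[:,2]>.034)&(X[:,2]<.046)]; print('knob',len(k),k.mean(0)); k=X[(r<.1)&(X[:,2]>.006)&(X[:,2]<.016)]; print('lid',cv2.minEnclosingCircle((k[:,:2]*1000).astype(np.float32)))
```

```text
[0.4404 0.1204 0.179 ] [ 0.3406  0.4469 -1.1004] 41.875
knob 257 [0.4396 0.1208 0.0395]
lid ((445.2080383300781, 98.8600845336914), 83.40184783935547)
```

Request:
jog_arm(
  targets=[
    {"gripper":0.05,"travel":[-0.001,0,0.05],"roll":0},
    {"gripper":0.05,"travel":[-0.001,0,0.1],"roll":0},
    {"gripper":0.05,"travel":[-0.001,0,0.145],"roll":0},
    {"gripper":0.05,"travel":[-0.001,0,0.161],"roll":0},
    {"gripper":0.05,"travel":[-0.001,0,0.161],"roll":0},
    {"gripper":0.0,"travel":[-0.001,0,0.161],"roll":0},
    {"gripper":0.0,"travel":[-0.001,0,0.161],"roll":0},
    {"gripper":0.0,"travel":[-0.001,0,0.161],"roll":0},
    {"gripper":0.0,"travel":[-0.001,0,0.161],"roll":0},
    {"gripper":0.0,"travel":[-0.001,0,0.13],"roll":0},
    {"gripper":0.0,"travel":[-0.001,0,0.08],"roll":0},
    {"gripper":0.0,"travel":[-0.001,0,0.03],"roll":0},
    {"gripper":0.0,"travel":[-0.001,0,-0.02],"roll":0},
    {"gripper":0.0,"travel":[-0.001,0,-0.04],"roll":0},
  ],
  squeeze=60,
)

```text
time: 43.68
eef_pos: [0.4402, 0.12, 0.2242]
tool_rot: [-0.001, 1.0, 0.0, 0.003]
force: [0.7, 0.0, -1.4]
gripper_width: 0.0176
grasp_force: 58.8
```

Request:
jog_arm(
  targets=[
    {"gripper":0.0,"travel":[0.03,0.017,-0.01],"roll":0},
    {"gripper":0.0,"travel":[0.075,0.043,-0.01],"roll":0},
    {"gripper":0.0,"travel":[0.125,0.072,-0.01],"roll":0},
    {"gripper":0.0,"travel":[0.175,0.101,-0.01],"roll":0},
    {"gripper":0.0,"travel":[0.215,0.124,-0.01],"roll":0},
    {"gripper":0.0,"travel":[0.236,0.136,-0.01],"roll":0},
    {"gripper":0.0,"travel":[0.239,0.137,-0.01],"roll":0},
    {"gripper":0.0,"travel":[0.239,0.137,-0.01],"roll":0},
    {"gripper":0.0,"travel":[0.239,0.137,0.01],"roll":0},
    {"gripper":0.0,"travel":[0.239,0.137,0.03],"roll":0},
    {"gripper":0.0,"travel":[0.239,0.137,0.03],"roll":0},
  ],
)

```text
time: 45.05
eef_pos: [0.6768, -0.0169, 0.1875]
tool_rot: [0.0, 1.0, 0.001, -0.002]
force: [-0.2, 0.6, -0.8]
gripper_width: 0.0178
grasp_force: 58.8
```

Run:
```python
from h import *
np.set_printoptions(precision=4,suppress=True)
s=state(); w=cap('wrist'); print(s['eef_pos'],s['force'],s['time'],s['gripper_width'])
print(dish(w)); X=cloud(w,np.ones(w['z_map'].shape,bool)); r=np.hypot(X[:,0]-.679,X[:,1]+.016)
z=s['eef_pos'][2]-.146+.135+.005
f=X[(r<.09)&(abs(X[:,2]-z)<.004)]; g=least_squares(lambda v:np.minimum(np.hypot(f[:,0]-v[0],f[:,1]-v[1]),.061)-np.hypot(f[:,0]-v[0],f[:,1]-v[1]),[.679,-.016]); print(len(f),g.x,cv2.minEnclosingCircle((f[:,:2]*1000).astype(np.float32)))
```

```text
[ 0.6768 -0.0169  0.1875] [-0.1649  0.6482 -0.8235] 45.05 0.01781479820912943
(474, array([ 0.6789, -0.0163]), np.float64(0.1337284435451084))
767 [ 0.6745 -0.0179] ((675.464599609375, -17.291629791259766), 60.036495208740234)
```

Request:
jog_arm(
  targets=[
    {"gripper":0.0,"travel":[0.0018,-0.0007,0],"roll":0},
    {"gripper":0.0,"travel":[0.0018,-0.0007,0.018],"roll":0},
    {"gripper":0.0,"travel":[0.0018,-0.0007,0.03],"roll":0},
    {"gripper":0.0,"travel":[0.0018,-0.0007,0.034],"roll":0},
    {"gripper":0.0,"travel":[0.0018,-0.0007,0.037],"roll":0},
    {"gripper":0.0,"travel":[0.0018,-0.0007,0.039],"roll":0},
    {"gripper":0.0,"travel":[0.0018,-0.0007,0.039],"roll":0},
  ],
)

```text
time: 45.98
eef_pos: [0.6802, -0.0164, 0.1513]
tool_rot: [-0.0, 1.0, 0.0, 0.0]
force: [0.5, -0.6, -0.8]
gripper_width: 0.0177
grasp_force: 58.8
```

Request:
jog_arm(
  targets=[
    {"gripper":0.0,"travel":[-0.001,0,0.002],"roll":0},
    {"gripper":0.0,"travel":[-0.001,0,0.0035],"roll":0},
    {"gripper":0.0,"travel":[-0.001,0,0.0045],"roll":0},
    {"gripper":0.0,"travel":[-0.001,0,0.0045],"roll":0},
  ],
)

```text
time: 46.48
eef_pos: [0.6798, -0.0163, 0.1497]
tool_rot: [0.0, 1.0, 0.0, 0.001]
force: [-12.5, 0.4, 31.8]
gripper_width: 0.0178
grasp_force: 62.6
```

Request:
jog_arm(
  targets=[
    {"gripper":0.0,"travel":[0,0,-0.003],"roll":0},
    {"gripper":0.04,"travel":[0,0,-0.003],"roll":0},
    {"gripper":0.04,"travel":[0,0,-0.003],"roll":0},
    {"gripper":0.04,"travel":[0,0,-0.03],"roll":0},
    {"gripper":0.04,"travel":[0,0,-0.07],"roll":0},
    {"gripper":0.04,"travel":[0,0,-0.1],"roll":0},
    {"gripper":0.04,"travel":[0,0,-0.1],"roll":0},
  ],
)

```text
time: 47.35
eef_pos: [0.6802, -0.0163, 0.2491]
tool_rot: [-0.0, 1.0, 0.0, 0.002]
force: [0.7, -0.4, -0.6]
gripper_width: 0.0402
grasp_force: 0.0
```

Run:
```python
from h import *
np.set_printoptions(precision=4,suppress=True)
s=state(); w=cap('wrist'); print(s['eef_pos'],s['time'])
X=cloud(w,np.ones(w['z_map'].shape,bool)); r=np.hypot(X[:,0]-.679,X[:,1]+.016)
f=X[(r<.08)&(X[:,2]>.134)&(X[:,2]<.148)]; print(len(f),cv2.minEnclosingCircle((f[:,:2]*1000).astype(np.float32)))
print('plane',np.linalg.lstsq(np.c_[f[:,:2]-[.679,-.016],np.ones(len(f))],f[:,2],rcond=None)[0], np.percentile(f[:,2],[2,50,98]))
k=X[(r<.03)&(X[:,2]>.16)]; print('knob',len(k),k.mean(0),k[:,2].max())
cv2.imwrite('pics/w8.png',w['img'])
```

```text
[ 0.6802 -0.0163  0.2491] 47.35
10780 ((677.59521484375, -16.821590423583984), 61.181556701660156)
plane [0.0006 0.0001 0.139 ] [0.1376 0.139  0.1404]
knob 17772 [ 0.6927 -0.016   0.3215] 0.34990145972672093
```

View pics/w8.png

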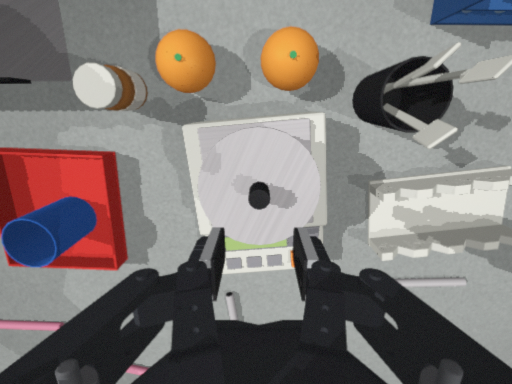

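The lid is seated level with its centre at (259,195), and the cup stands upright in the tray at (50,230). Next the corers.

Request:
jog_arm(
  targets=[
    {"gripper":0.04,"travel":[-0.03,0.037,0],"roll":0},
    {"gripper":0.04,"travel":[-0.065,0.08,0],"roll":0},
    {"gripper":0.04,"travel":[-0.105,0.13,0],"roll":0},
    {"gripper":0.04,"travel":[-0.145,0.18,0.01],"roll":0},
    {"gripper":0.04,"travel":[-0.185,0.23,0.03],"roll":0},
    {"gripper":0.04,"travel":[-0.21,0.262,0.05],"roll":0},
    {"gripper":0.04,"travel":[-0.219,0.269,0.05],"roll":0},
    {"gripper":0.04,"travel":[-0.219,0.269,0.05],"roll":0},
  ],
)

```text
time: 48.4
eef_pos: [0.4599, -0.2856, 0.1961]
tool_rot: [-0.0, 1.0, -0.0, -0.0]
force: [-0.2, 0.2, -0.5]
gripper_width: 0.0398
grasp_force: 0.0
```

Run:
```python
from h import *
np.set_printoptions(precision=4,suppress=True)
s=state(); w=cap('wrist'); print(s['eef_pos'],s['time'],s['joint_positions'])
for c in corers(w): print(c)
X=cloud(w,np.ones(w['z_map'].shape,bool)); f=X[(X[:,2]>.045)&(X[:,2]<.062)&(X[:,0]>.53)&(X[:,0]<.69)&(X[:,1]<-.17)&(X[:,1]>-.42)]
for n,k in(('far',f[:,0]>.609-.117*(f[:,1]+.291)),('near',f[:,0]<.609-.117*(f[:,1]+.291))):
    Y=f[k]; print(n,len(Y),np.polyfit(Y[:,1]+.2914,Y[:,0],1),np.percentile(Y,[.5,99.5],axis=0))
p=cap('top'); X=cloud(p,np.ones(p['z_map'].shape,bool)); f=X[(X[:,2]>.08)&(X[:,0]>.66)&(X[:,1]<-.12)&(X[:,1]>-.3)&(X[:,2]<.2)]; print('spoons',np.percentile(f,[1,50,99],axis=0))
for c in corers(p): print(c)
```

```text
[ 0.4599 -0.2856  0.1961] 48.4 [ 0.5109  0.2498 -0.0866  1.9373  0.026   0.9566 -1.1591]
(0.61, [10.5, 176.2, 67.5, 294.0], array([0.3644, 0.0195]), array([-0.9926, -0.1211]), np.float64(0.1715614002358486))
(0.57, [180.2, 153.8, 323.6, 165.1], array([ 0.4736, -0.277 ]), array([-0.0211,  0.9998]), np.float64(0.16979260041302555))Traceback (most recent call last):
  File "<stdin>", line 7, in <module>
    raise TypeError("expected non-empty vector for x")
TypeError: expected non-empty vector for x
```

Request:
jog_arm(
  targets=[
    {"gripper":0.04,"travel":[0.0135,-0.0005,0.01],"roll":0.18},
    {"gripper":0.04,"travel":[0.0135,-0.0005,0.03],"roll":0.36},
    {"gripper":0.04,"travel":[0.0135,-0.0005,0.05],"roll":0.54},
    {"gripper":0.04,"travel":[0.0135,-0.0005,0.07],"roll":0.72},
    {"gripper":0.04,"travel":[0.0135,-0.0005,0.09],"roll":0.9},
    {"gripper":0.04,"travel":[0.0135,-0.0005,0.11],"roll":1.08},
    {"gripper":0.04,"travel":[0.0135,-0.0005,0.13],"roll":1.26},
    {"gripper":0.04,"travel":[0.0135,-0.0005,0.14],"roll":1.44},
    {"gripper":0.04,"travel":[0.0135,-0.0005,0.15],"roll":1.571},
    {"gripper":0.04,"travel":[0.0135,-0.0005,0.15],"roll":1.571},
    {"gripper":0.04,"travel":[0.0135,-0.0005,0.15],"roll":1.571},
  ],
)

```text
time: 49.88
eef_pos: [0.4747, -0.2844, 0.047]
tool_rot: [-0.0, 0.709, -0.705, 0.0]
force: [-0.5, 0.5, -0.6]
gripper_width: 0.0402
grasp_force: 0.0
```

Run:
```python
from h import *
np.set_printoptions(precision=4,suppress=True)
s=state(); p=cap('top'); w=cap('wrist'); print(s['eef_pos'],s['tool_rot'],s['joint_positions'][6])
for q in(p,w): 
    for c in corers(q): print(c)
```

```text
[ 0.4747 -0.2844  0.047 ] [-0.0002  0.7089 -0.7053  0.0002] -2.5673740746540177
(0.89, [144.5, 279.9, 203.1, 304.5], array([0.2807, 0.2241]), array([0.2727, 0.9621]), np.float64(0.16472982795300078))
(0.67, [71.5, 251.7, 134.3, 256.4], array([0.3846, 0.429 ]), array([-0.0282, -0.9996]), np.float64(0.16988905285081718))
(0.63, [318.7, 222.5, 354.1, 229.9], array([ 0.4731, -0.2369]), array([ 0.0239, -0.9997]), np.float64(0.09817911061254206))
(0.56, [242.7, 235.0, 250.1, 293.6], array([0.3669, 0.0239]), array([-0.9913, -0.1316]), np.float64(0.1592971151782515))
(0.85, [247.7, 103.1, 273.2, 322.8], array([ 0.4721, -0.2786]), array([-0.0201,  0.9998]), np.float64(0.16916861792235102))
```

Request:
jog_arm(
  targets=[
    {"gripper":0.04,"travel":[0,0.001,0.025],"roll":0},
    {"gripper":0.04,"travel":[0,0.001,0.038],"roll":0},
    {"gripper":0.04,"travel":[0,0.001,0.044],"roll":0},
    {"gripper":0.04,"travel":[0,0.001,0.044],"roll":0},
    {"gripper":0.0,"travel":[0,0.001,0.044],"roll":0},
    {"gripper":0.0,"travel":[0,0.001,0.044],"roll":0},
    {"gripper":0.0,"travel":[0,0.001,0.044],"roll":0},
    {"gripper":0.0,"travel":[0,0.001,0.044],"roll":0},
    {"gripper":0.0,"travel":[0,0.001,0.044],"roll":0},
    {"gripper":0.0,"travel":[0,0.001,0.02],"roll":0},
    {"gripper":0.0,"travel":[0,0.001,-0.03],"roll":0},
    {"gripper":0.0,"travel":[0,0.001,-0.08],"roll":0},
    {"gripper":0.0,"travel":[0,0.001,-0.1],"roll":0},
    {"gripper":0.0,"travel":[0,0.001,-0.1],"roll":0},
  ],
  squeeze=80,
)

```text
time: 51.82
eef_pos: [0.4737, -0.2854, 0.1485]
tool_rot: [-0.001, 0.707, -0.707, 0.002]
force: [-1.0, -0.2, -1.8]
gripper_width: 0.0104
grasp_force: 78.7
```

```bash
cat >> h.py <<'E'
def held(w,s,half=1):
    e=np.array(s['eef_pos']); hsv=cv2.cvtColor(w['img'],cv2.COLOR_BGR2HSV); X=cloud(w,np.ones(w['z_map'].shape,bool)); d=X-e
    q=s['tool_rot']; M=R.from_quat([q[1],q[2],q[3],q[0]]).as_matrix(); t=d@M
    k=(abs(t[:,1])<.012)&(t[:,2]<.012)&(t[:,2]>-.03)&(abs(t[:,0])<.15)&((t[:,0]>.015)|(t[:,0]<-.015)); a=t[k]
    return len(a),'x range',np.percentile(a[:,0],[.5,99.5]),'y,z slope',np.polyfit(a[:,0],a[:,1],1),np.polyfit(a[:,0],a[:,2],1)
E
python3 - <<'E'
from h import *
np.set_printoptions(precision=4,suppress=True)
s=state(); w=cap('wrist'); print(s['eef_pos'],s['tool_rot'],s['gripper_width'],s['force']); print(held(w,s))
E
```

```text
[ 0.4737 -0.2854  0.1485] [-0.0008  0.7073 -0.7069  0.0016] 0.01044809695832918 [-0.9963 -0.1608 -1.7707]
(4291, 'x range', array([-0.0513,  0.0787]), 'y,z slope', array([-0.0111,  0.0003]), array([ 0.0023, -0.0082]))
```

Request:
jog_arm(
  targets=[
    {"gripper":0.0,"travel":[0.02,-0.02,0],"roll":-0.18},
    {"gripper":0.0,"travel":[0.04,-0.05,0],"roll":-0.36},
    {"gripper":0.0,"travel":[0.06,-0.08,0],"roll":-0.54},
    {"gripper":0.0,"travel":[0.075,-0.11,0],"roll":-0.72},
    {"gripper":0.0,"travel":[0.0821,-0.1305,0],"roll":-0.9},
    {"gripper":0.0,"travel":[0.0821,-0.1305,0],"roll":-1.08},
    {"gripper":0.0,"travel":[0.0821,-0.1305,0],"roll":-1.26},
    {"gripper":0.0,"travel":[0.0821,-0.1305,0],"roll":-1.44},
    {"gripper":0.0,"travel":[0.0821,-0.1305,0],"roll":-1.6},
    {"gripper":0.0,"travel":[0.0821,-0.1305,0],"roll":-1.688},
    {"gripper":0.0,"travel":[0.0821,-0.1305,0],"roll":-1.688},
    {"gripper":0.0,"travel":[0.0821,-0.1305,0],"roll":-1.688},
  ],
)

```text
time: 53.38
eef_pos: [0.603, -0.3669, 0.1457]
tool_rot: [-0.0, 0.998, 0.058, -0.0]
force: [0.4, 0.4, -0.7]
gripper_width: 0.0103
grasp_force: 78.7
```

```bash
cat >> h.py <<'E'
def rest(w):
    X=cloud(w,np.ones(w['z_map'].shape,bool)); x=np.array([.9932,.1168]); y=np.array([-.1168,.9932]); c=np.array([.609,-.2914])
    l=np.c_[(X[:,:2]-c)@x,(X[:,:2]-c)@y]; k=(abs(l[:,0])<.06)&(abs(l[:,1])<.12)&(X[:,2]>.051)&(X[:,2]<.058); l=l[k]
    o=[]
    for sg in(-1,1):
        a=l[l[:,0]*sg>.03]; 
        if len(a)>20: o.append((len(a),np.polyfit(a[:,1],a[:,0],1),np.percentile(a[:,0],[2,98]),np.histogram(a[:,1],np.arange(-.12,.121,.01))[0]))
    return o
E
python3 - <<'E'
from h import *
np.set_printoptions(precision=4,suppress=True,linewidth=200)
s=state(); w=cap('wrist'); print(s['eef_pos'],s['tool_rot'],s['joint_positions'][6],s['force']); print(held(w,s))
for o in rest(w): print(o)
cv2.imwrite('pics/w9.png',w['img'])
E
```

```text
[ 0.603  -0.3669  0.1457] [-0.0004  0.9983  0.0577 -0.0005] -1.058334118191954 [ 0.4314  0.3532 -0.7446]
(4312, 'x range', array([-0.0521,  0.0778]), 'y,z slope', array([-0.0113,  0.0002]), array([ 0.0022, -0.008 ]))
(1380, array([-0.0036, -0.0457]), array([-0.052 , -0.0402]), array([  0,  73, 115,  17,   0,  16, 106, 127,  19,   0,  57, 130, 123,  15,   0,  59, 131, 121,  18,   0,  75, 130,  48,   0]))
(1798, array([0.0028, 0.0437]), array([0.0381, 0.0493]), array([  0,  99, 164,  31,   0,  25, 164, 156,  26,   0,  69, 165, 156,  21,   0,  87, 156, 149,  10,   0,  96, 155,  69,   0]))
```

View pics/w9.png

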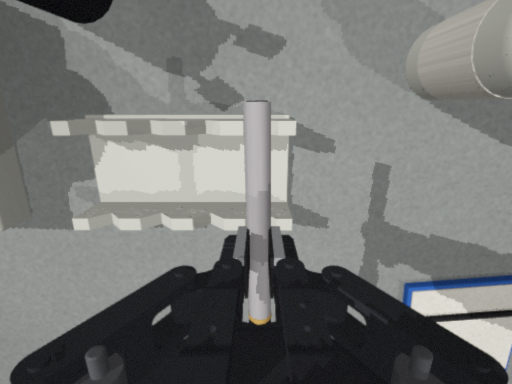

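Request:
jog_arm(
  targets=[
    {"gripper":0.0,"travel":[0.0008,0.0017,0.04],"roll":0},
    {"gripper":0.0,"travel":[0.0008,0.0017,0.075],"roll":0},
    {"gripper":0.0,"travel":[0.0008,0.0017,0.09],"roll":0},
    {"gripper":0.0,"travel":[0.0008,0.0017,0.096],"roll":0},
    {"gripper":0.0,"travel":[0.0008,0.0017,0.099],"roll":0},
    {"gripper":0.0,"travel":[0.0008,0.0017,0.1],"roll":0},
    {"gripper":0.0,"travel":[0.0008,0.0017,0.1],"roll":0},
  ],
)

```text
time: 54.3
eef_pos: [0.6048, -0.3688, 0.0474]
tool_rot: [0.0, 0.998, 0.059, 0.001]
force: [0.1, 0.5, -0.0]
gripper_width: 0.0104
grasp_force: 78.7
```

Request:
jog_arm(
  targets=[
    {"gripper":0.0,"travel":[0,0,0.0015],"roll":0},
    {"gripper":0.0,"travel":[0,0,0.0025],"roll":0},
    {"gripper":0.03,"travel":[0,0,0.002],"roll":0},
    {"gripper":0.03,"travel":[0,0,0.002],"roll":0},
    {"gripper":0.03,"travel":[0,0,0.002],"roll":0},
    {"gripper":0.03,"travel":[0,0,-0.03],"roll":0},
    {"gripper":0.03,"travel":[0,0,-0.08],"roll":0},
    {"gripper":0.03,"travel":[0,0,-0.13],"roll":0},
    {"gripper":0.03,"travel":[-0.05,0,-0.15],"roll":0},
    {"gripper":0.03,"travel":[-0.05,0,-0.15],"roll":0},
  ],
)

```text
time: 55.55
eef_pos: [0.5523, -0.3767, 0.199]
tool_rot: [0.001, 0.998, 0.057, 0.001]
force: [-0.3, 0.6, -0.9]
gripper_width: 0.0295
grasp_force: 0.0
```

```bash
cat >> h.py <<'E'
def placed(p,lo=.05,hi=.06):
    x=np.array([.9932,.1168]); y=np.array([-.1168,.9932]); c=np.array([.608,-.2924])
    for d in masks_of('corer1',p):
        X=cloud(p,d['mask']); l=np.c_[(X[:,:2]-c)@x,(X[:,:2]-c)@y,X[:,2]]; l=l[l[:,2]>.035]
        if len(l)<30 or abs(np.median(l[:,1]))>.12: continue
        top=l[l[:,2]>np.percentile(l[:,2],60)]
        print('placed',d['confidence'],len(l),'x',np.percentile(l[:,0],[1,99]),'y',np.polyfit(l[:,0],l[:,1],1),'z',np.polyfit(top[:,0],top[:,2],1))
E
python3 - <<'E'
from h import *
np.set_printoptions(precision=4,suppress=True,linewidth=200)
s=state(); print(s['eef_pos'],s['joint_positions'])
for n in('wrist','top','scene'):
    w=cap(n); print(n); placed(w)
    for c in corers(w): print(c)
E
```

```text
[ 0.5523 -0.3767  0.199 ] [ 0.5906  0.4453 -0.1204  1.6462  0.0614  1.0514 -1.005 ]
wrist
placed 0.8 2240 x [-0.1061  0.0648] y [-0.0016 -0.0752] z [-0.0007  0.056 ]
top
placed 0.83 315 x [-0.1031  0.0633] y [-0.0034 -0.0725] z [-0.0089  0.0581]
(0.88, [143.0, 281.8, 205.7, 304.3], array([0.2807, 0.2263]), array([0.268 , 0.9634]), np.float64(0.17059189365651956))
(0.63, [239.6, 230.4, 253.3, 295.3], array([0.3652, 0.0234]), array([-0.9915, -0.1303]), np.float64(0.16859985936154057))
(0.54, [72.5, 249.7, 133.9, 256.8], array([0.3846, 0.4255]), array([-0.0292, -0.9996]), np.float64(0.16654181034656565))
scene
placed 0.45 200 x [-0.1049  0.0703] y [-0.0051 -0.0719] z [-0.0066  0.0557]
(0.83, [369.3, 236.5, 422.7, 273.0], array([0.3865, 0.4333]), array([0.0191, 0.9998]), np.float64(0.16221340398021544))
(0.67, [277.6, 169.9, 308.6, 201.9], array([0.366 , 0.0255]), array([0.9906, 0.1371]), np.float64(0.17255537486356123))
(0.59, [339.3, 187.1, 374.3, 219.6], array([0.2808, 0.2268]), array([0.2852, 0.9585]), np.float64(0.17052939463131883))
(0.55, [301.2, 237.5, 326.5, 277.2], array([0.5961, 0.2711]), array([0.9418, 0.3361]), np.float64(0.06800593650173792))
```

Request:
jog_arm(
  targets=[
    {"gripper":0.035,"travel":[-0.01,-0.05,0],"roll":-0.017},
    {"gripper":0.035,"travel":[-0.02,-0.11,0],"roll":-0.017},
    {"gripper":0.035,"travel":[-0.03,-0.17,0],"roll":-0.017},
    {"gripper":0.035,"travel":[-0.042,-0.23,0],"roll":-0.017},
    {"gripper":0.035,"travel":[-0.053,-0.29,0],"roll":-0.017},
    {"gripper":0.035,"travel":[-0.064,-0.35,0],"roll":-0.017},
    {"gripper":0.035,"travel":[-0.073,-0.405,0.02],"roll":-0.017},
    {"gripper":0.035,"travel":[-0.0754,-0.4207,0.06],"roll":-0.017},
    {"gripper":0.035,"travel":[-0.0754,-0.4207,0.1],"roll":-0.017},
    {"gripper":0.035,"travel":[-0.0754,-0.4207,0.1],"roll":-0.017},
    {"gripper":0.035,"travel":[-0.0754,-0.4207,0.1],"roll":-0.017},
  ],
)

```text
time: 57.38
eef_pos: [0.4311, 0.0345, 0.0977]
tool_rot: [-0.0, 0.998, 0.067, 0.0]
force: [0.2, -0.2, -0.1]
gripper_width: 0.035
grasp_force: 0.0
```

Run:
```python
from h import *
np.set_printoptions(precision=4,suppress=True,linewidth=200)
s=state(); print(s['eef_pos'],s['tool_rot'],s['joint_positions'])
for n in('wrist','scene'):
    w=cap(n); print(n)
    for c in corers(w): print(c)
```

```text
[0.4311 0.0345 0.0977] [-0.0001  0.9977  0.0672  0.0003] [ 0.1057  0.2427 -0.3721  2.2336  0.1383  0.6854 -1.8   ]
wrist
(0.94, [256.0, 174.5, 273.1, 324.7], array([0.3705, 0.024 ]), array([-0.9923, -0.1241]), np.float64(0.1596539434815695))
(0.76, [0.0, 275.1, 133.5, 324.6], array([0.2806, 0.2198]), array([0.2582, 0.9661]), np.float64(0.1332192196584487))
scene
(0.79, [339.5, 189.9, 376.7, 219.3], array([0.2832, 0.2286]), array([0.2714, 0.9625]), np.float64(0.16760702774998798))
(0.75, [276.9, 171.3, 305.4, 199.2], array([0.3707, 0.0254]), array([0.9905, 0.1377]), np.float64(0.16542125377299308))
(0.61, [368.8, 236.6, 422.3, 272.4], array([0.3857, 0.4303]), array([0.0255, 0.9997]), np.float64(0.16799471098163765))
```

Request:
jog_arm(
  targets=[
    {"gripper":0.035,"travel":[-0.002,0.0018,0.04],"roll":0},
    {"gripper":0.035,"travel":[-0.002,0.0018,0.075],"roll":0},
    {"gripper":0.035,"travel":[-0.002,0.0018,0.09],"roll":0},
    {"gripper":0.035,"travel":[-0.002,0.0018,0.0945],"roll":0},
    {"gripper":0.035,"travel":[-0.002,0.0018,0.0945],"roll":0},
    {"gripper":0.0,"travel":[-0.002,0.0018,0.0945],"roll":0},
    {"gripper":0.0,"travel":[-0.002,0.0018,0.0945],"roll":0},
    {"gripper":0.0,"travel":[-0.002,0.0018,0.0945],"roll":0},
    {"gripper":0.0,"travel":[-0.002,0.0018,0.0945],"roll":0},
    {"gripper":0.0,"travel":[-0.002,0.0018,0.0945],"roll":0},
    {"gripper":0.0,"travel":[-0.002,0.0018,0.08],"roll":0},
    {"gripper":0.0,"travel":[-0.002,0.0018,0.06],"roll":0},
    {"gripper":0.0,"travel":[-0.002,0.0018,0.06],"roll":0},
  ],
  squeeze=110,
)

```text
time: 59.2
eef_pos: [0.4298, 0.0323, 0.0384]
tool_rot: [-0.0, 0.998, 0.067, 0.002]
force: [-0.5, -0.5, -1.2]
gripper_width: 0.0093
grasp_force: 108.7
```

Run:
```python
from h import *
np.set_printoptions(precision=4,suppress=True,linewidth=200)
s=state(); print(s['eef_pos'],s['tool_rot'],s['gripper_width'],s['force'],s['moment'])
w=cap('wrist'); print(held(w,s))
p=cap('scene')
for d in masks_of('corer1',p):
    X=cloud(p,d['mask']); m=X.mean(0); print(d['confidence'],m,np.linalg.svd(X-m)[2][0])
```

```text
[0.4298 0.0323 0.0384] [-0.      0.9977  0.0671  0.0016] 0.009277643744530564 [-0.4905 -0.4692 -1.2219] [ 0.0469 -0.0397 -0.0801]
(5848, 'x range', array([-0.0527,  0.1201]), 'y,z slope', array([0.0039, 0.0004]), array([ 0.0142, -0.0072]))
0.75 [ 0.6043 -0.3659  0.0517] [ 0.9934  0.1143 -0.0053]
0.63 [0.2817 0.2214 0.0087] [0.28   0.96   0.0056]
0.56 [0.3504 0.0222 0.0433] [ 0.992   0.1263 -0.0067]
0.54 [0.3868 0.4357 0.0097] [0.0282 0.9996 0.0029]
```

Request:
jog_arm(
  targets=[
    {"gripper":0.0,"travel":[0,-0.04,-0.03],"roll":0},
    {"gripper":0.0,"travel":[0.03,-0.07,-0.03],"roll":0},
    {"gripper":0.0,"travel":[0.07,-0.0781,-0.03],"roll":0},
    {"gripper":0.0,"travel":[0.105,-0.0781,-0.01],"roll":0},
    {"gripper":0.0,"travel":[0.1166,-0.0781,0.01],"roll":0},
    {"gripper":0.0,"travel":[0.1166,-0.0781,0.026],"roll":0},
    {"gripper":0.0,"travel":[0.1166,-0.0781,0.032],"roll":0},
    {"gripper":0.0,"travel":[0.1166,-0.0781,0.0343],"roll":0},
    {"gripper":0.0,"travel":[0.1166,-0.0781,0.0343],"roll":0},
    {"gripper":0.035,"travel":[0.1166,-0.0781,0.0343],"roll":0},
    {"gripper":0.035,"travel":[0.1166,-0.0781,0.0343],"roll":0},
    {"gripper":0.035,"travel":[0.1166,-0.0781,0.0343],"roll":0},
    {"gripper":0.035,"travel":[0.1166,-0.0781,0.0],"roll":0},
    {"gripper":0.035,"travel":[0.09,-0.0781,-0.04],"roll":0},
    {"gripper":0.035,"travel":[0.0626,-0.0781,-0.06],"roll":0},
    {"gripper":0.035,"travel":[0.0626,-0.0781,-0.06],"roll":0},
    {"gripper":0.035,"travel":[0.0626,-0.0781,-0.06],"roll":0},
  ],
)

```text
time: 61.48
eef_pos: [0.4807, 0.1181, 0.0966]
tool_rot: [-0.0, 0.998, 0.067, 0.0]
force: [0.1, 0.1, 0.0]
gripper_width: 0.0346
grasp_force: 0.0
```

Run:
```python
from h import *
np.set_printoptions(precision=4,suppress=True,linewidth=200)
s=state(); print(s['eef_pos'],s['tool_rot'])
for n in('wrist','scene'):
    w=cap(n); print(n)
    for c in corers(w): print(c)
```

```text
[0.4807 0.1181 0.0966] [-0.      0.9977  0.0673  0.0002]
wrist
(0.98, [251.5, 109.7, 267.3, 294.1], array([0.4673, 0.116 ]), array([-0.9909, -0.1345]), np.float64(0.169664287317565))
(0.63, [0.0, 252.7, 30.1, 264.9], array([0.3828, 0.3504]), array([-0.1981, -0.9802]), np.float64(0.023251118388667932))
(0.59, [59.8, 320.3, 166.8, 361.6], array([0.291 , 0.2533]), array([-0.2737, -0.9618]), np.float64(0.11392254814945471))
(0.33, [0.8, 0.6, 123.4, 77.8], array([0.5912, 0.2717]), array([-0.0532, -0.9986]), np.float64(0.06612678193858072))
scene
(0.77, [341.1, 186.9, 374.6, 218.4], array([0.2832, 0.2259]), array([0.2814, 0.9596]), np.float64(0.16964807615712416))
(0.66, [277.1, 195.9, 309.7, 233.0], array([0.4693, 0.1168]), array([0.9906, 0.1368]), np.float64(0.1733768888480021))
(0.6, [369.2, 235.9, 421.7, 272.4], array([0.3862, 0.4299]), array([0.0285, 0.9996]), np.float64(0.17015694924507765))
```

Request:
jog_arm(
  targets=[
    {"gripper":0.035,"travel":[0,0,0.04],"roll":0},
    {"gripper":0.035,"travel":[0,0,0.075],"roll":0},
    {"gripper":0.035,"travel":[0,0,0.089],"roll":0},
    {"gripper":0.035,"travel":[0,0,0.0932],"roll":0},
    {"gripper":0.035,"travel":[0,0,0.0932],"roll":0},
    {"gripper":0.0,"travel":[0,0,0.0932],"roll":0},
    {"gripper":0.0,"travel":[0,0,0.0932],"roll":0},
    {"gripper":0.0,"travel":[0,0,0.0932],"roll":0},
    {"gripper":0.0,"travel":[0,0,0.0932],"roll":0},
    {"gripper":0.0,"travel":[0,0,0.0932],"roll":0},
    {"gripper":0.0,"travel":[0,0,0.07],"roll":0},
    {"gripper":0.0,"travel":[0,0,0.03],"roll":0},
    {"gripper":0.0,"travel":[0,0,-0.02],"roll":0},
    {"gripper":0.0,"travel":[0,0,-0.06],"roll":0},
    {"gripper":0.0,"travel":[0,0,-0.06],"roll":0},
  ],
  squeeze=80,
)

```text
time: 63.55
eef_pos: [0.4819, 0.1185, 0.1601]
tool_rot: [-0.0, 0.998, 0.067, 0.003]
force: [-0.0, -0.3, -0.8]
gripper_width: 0.0105
grasp_force: 78.9
```

Run:
```python
from h import *
np.set_printoptions(precision=4,suppress=True,linewidth=200)
s=state(); print(s['eef_pos'],s['tool_rot'],s['gripper_width'])
w=cap('wrist'); print(held(w,s))
```

```text
[0.4819 0.1185 0.1601] [-0.0003  0.9977  0.0671  0.0031] 0.010528335734444422
(3961, 'x range', array([-0.054 ,  0.0728]), 'y,z slope', array([0.0021, 0.0003]), array([ 0.0031, -0.0069]))
```

Request:
jog_arm(
  targets=[
    {"gripper":0.0,"travel":[-0.003,0.04,-0.01],"roll":0},
    {"gripper":0.0,"travel":[-0.007,0.09,-0.02],"roll":0},
    {"gripper":0.0,"travel":[-0.011,0.145,-0.02],"roll":0},
    {"gripper":0.0,"travel":[-0.015,0.2,-0.02],"roll":0},
    {"gripper":0.0,"travel":[-0.019,0.255,-0.02],"roll":0.017},
    {"gripper":0.0,"travel":[-0.0222,0.2982,-0.02],"roll":0.017},
    {"gripper":0.0,"travel":[0.01,0.337,-0.02],"roll":0.017},
    {"gripper":0.0,"travel":[0.045,0.378,-0.01],"roll":0.017},
    {"gripper":0.0,"travel":[0.0627,0.3991,0],"roll":0.017},
    {"gripper":0.0,"travel":[0.0627,0.3991,0.02],"roll":0.017},
    {"gripper":0.0,"travel":[0.0627,0.3991,0.02],"roll":0.017},
    {"gripper":0.0,"travel":[0.0627,0.3991,0.02],"roll":0.017},
  ],
)

```text
time: 65.1
eef_pos: [0.5955, -0.2681, 0.1367]
tool_rot: [-0.0, 0.998, 0.059, -0.0]
force: [-0.4, -0.6, -0.7]
gripper_width: 0.0103
grasp_force: 78.9
```

Run:
```python
from h import *
np.set_printoptions(precision=4,suppress=True,linewidth=200)
s=state(); print(s['eef_pos'],s['tool_rot'],s['gripper_width'])
w=cap('wrist'); print(held(w,s)); 
for o in rest(w): print(o)
```

```text
[ 0.5955 -0.2681  0.1367] [-0.0002  0.9982  0.0592 -0.0002] 0.010317364823638474
(3980, 'x range', array([-0.0541,  0.0728]), 'y,z slope', array([0.0012, 0.0003]), array([ 0.0034, -0.0068]))
(1730, array([ 0.0019, -0.0453]), array([-0.057 , -0.0322]), array([  0,  83, 146,  73, 347,  77, 142, 146,  31,   0,  46, 120,  51,   3,   0,   2,  65, 119,  22,   0,  60, 137,  60,   0]))
(2663, array([-0.0021,  0.044 ]), array([0.0328, 0.057 ]), array([  0, 118, 189,  97, 492,  88, 186, 191,  38,   0,  63, 178, 186,  34,   0,  79, 180, 177,  25,   0,  87, 181,  74,   0]))
```

Request:
jog_arm(
  targets=[
    {"gripper":0.0,"travel":[0.0019,0.0007,0.03],"roll":0},
    {"gripper":0.0,"travel":[0.0019,0.0007,0.065],"roll":0},
    {"gripper":0.0,"travel":[0.0019,0.0007,0.081],"roll":0},
    {"gripper":0.0,"travel":[0.0019,0.0007,0.087],"roll":0},
    {"gripper":0.0,"travel":[0.0019,0.0007,0.09],"roll":0},
    {"gripper":0.0,"travel":[0.0019,0.0007,0.0915],"roll":0},
    {"gripper":0.0,"travel":[0.0019,0.0007,0.0915],"roll":0},
    {"gripper":0.03,"travel":[0.0019,0.0007,0.0915],"roll":0},
    {"gripper":0.03,"travel":[0.0019,0.0007,0.0915],"roll":0},
    {"gripper":0.03,"travel":[0.0019,0.0007,0.0915],"roll":0},
    {"gripper":0.03,"travel":[0.0019,0.0007,0.05],"roll":0},
    {"gripper":0.03,"travel":[0.0019,0.0007,0],"roll":0},
    {"gripper":0.03,"travel":[0.0019,0.0007,-0.05],"roll":0},
    {"gripper":0.03,"travel":[-0.05,0.05,-0.09],"roll":0},
    {"gripper":0.03,"travel":[-0.1,0.1,-0.1],"roll":0},
    {"gripper":0.03,"travel":[-0.12,0.14,-0.1],"roll":0},
    {"gripper":0.03,"travel":[-0.12,0.18,-0.1],"roll":0},
    {"gripper":0.03,"travel":[-0.12,0.2,-0.1],"roll":0},
    {"gripper":0.03,"travel":[-0.12,0.2,-0.1],"roll":0},
  ],
)

```text
time: 67.53
eef_pos: [0.4996, -0.4832, 0.2361]
tool_rot: [-0.0, 0.998, 0.058, -0.0]
force: [0.5, 0.3, -0.1]
gripper_width: 0.0299
grasp_force: 0.0
```

Run:
```python
from h import *
np.set_printoptions(precision=4,suppress=True,linewidth=200)
s=state(); print(s['eef_pos'],s['time'])
for n in('top','scene'):
    w=cap(n); print(n); placed(w)
    for c in corers(w): print(c)
    if n=='top': t=w
    else: cv2.imwrite('pics/final.png',np.vstack([cv2.resize(t['img'][80:320,60:420],(440,293)),cv2.resize(w['img'][120:310,140:425],(440,293))]))
X=cloud(t,np.ones(t['z_map'].shape,bool)); r=np.hypot(X[:,0]-.679,X[:,1]+.016)
f=X[(r<.075)&(X[:,2]>.134)&(X[:,2]<.148)]; print('lid',cv2.minEnclosingCircle((f[:,:2]*1000).astype(np.float32)),np.median(f[:,2]))
f=X[(np.hypot(X[:,0]-.593,X[:,1]-.2725)<.06)&(X[:,2]>.085)]; print('cup',cv2.minEnclosingCircle((f[:,:2]*1000).astype(np.float32)),np.percentile(f[:,2],[2,98]))
```

```text
[ 0.4996 -0.4832  0.2361] 67.525
top
placed 0.81 336 x [-0.1065  0.0655] y [-0.0005  0.0267] z [-0.0014  0.0583]
placed 0.58 302 x [-0.1031  0.0653] y [-0.0061 -0.0726] z [-0.0003  0.0581]
(0.65, [144.5, 279.7, 203.3, 304.3], array([0.28  , 0.2247]), array([0.2684, 0.9633]), np.float64(0.16573423356381853))
(0.51, [72.0, 249.5, 135.2, 254.0], array([0.3847, 0.428 ]), array([-0.0261, -0.9997]), np.float64(0.16573589037385056))
(0.42, [144.6, 163.3, 176.2, 194.6], array([0.5992, 0.2799]), array([-0.5219, -0.853 ]), np.float64(0.08303518585255158))
scene
placed 0.73 214 x [-0.1043  0.0661] y [0.0024 0.0291] z [-0.0021  0.0554]
(0.71, [340.7, 190.1, 377.0, 220.9], array([0.2835, 0.2261]), array([0.2828, 0.9592]), np.float64(0.17107848267802594))
(0.54, [369.0, 236.5, 423.1, 272.1], array([0.3858, 0.4296]), array([0.0288, 0.9996]), np.float64(0.1704169136744335))
lid ((679.7413940429688, -17.19746208190918), 61.48509216308594) 0.14022625878744022
cup ((594.8746337890625, 273.6037292480469), 34.967166900634766) [0.0856 0.0978]
```

View pics/final.png

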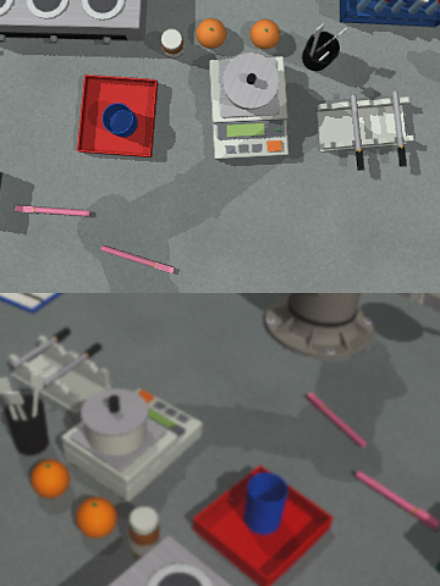

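The final picture shows both corers lying across the rails at (360,130) and (402,130), the lid on the dish at (250,80) and the cup upright in the tray at (120,120). The oranges and jar are in their original places. Handing in.

```bash
python3 -c "
from workcell import *
print(finish_job())"
```

```text
the job is handed in; nothing more can be done
None
```

I handed the job in at about 68 s: tare key pressed, all seven kumquats in the lidded dish on the pan, the empty cup upright in the red tray, both corers level and centred in the rest, and the oranges and jar left where they were.

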